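# Sweep up spent needle cartridges and hold the sharps catcher's hood open for the count

### The arm

A 6-joint arm with a two-finger parallel gripper is mounted at the origin on a cart in front of the work surface, level with it; the furniture and walls round the work are solid. World frame = base frame: x ahead of the robot, y to its left, z up, the work surface at z = 0. Lengths are in m, angles in rad, forces in N, time in s.
With the tool pointing down it reaches from about 0.35 to 0.85 m from the base axis. Payload 8.1 kg.
Tool frame: the origin (TCP) lies at the very end of the fingers, on their centre line; the grasp point (between the pads) lies behind it (manip.hold_point_z is the z of the grasp point in the tool frame, in m); z points along the fingers, x is the direction in which the jaws open and shut, and the axes are right-handed (so a half turn about z gives the same grasp; the last joint's range is limited). The gripper opens to 85 mm and grips with 20 to 120 N. Pads are 22 mm wide; open, the fingers measure 114 mm over their backs; the gripper's body (76 mm by 85 mm) begins 54 mm behind the grasp point. The pads swing forward as they close: fully open they stand 13 mm farther back than shut.
Start: joints at [1.096, 0.13, 1.488, -0, 1.523, -0.085], TCP at [0.228, 0.555, 0.231] pointing down, gripper open.
Joint ranges: [-2.96, 2.96], [-0.89, 2.26], [0.02, 2.5], [-1.34, 4.48], [0, 2.73], [-2.66, 2.66]. Speed limits (rad/s): [2.39, 2.39, 2.79, 3.14, 3.14, 3.14].

### API

Orientations are given as a unit quaternion [x, y, z, w].
In Python, from workcell import readout, optics, job, manip gives the robot as it stands.
- The arm moves only by the shell command python3 -m handwheel 'ROWS'. ROWS is JSON, a list that holds one entry, the list of rows, each a list of 7 numbers: the turn, a rotation vector about the world's x, y, z in rad, then the shift along the world's x, y, z in mm, then the opening, from 0 (shut) to 1 (fully open). In form: [[[wx, wy, wz, x, y, z, jaw], ...]]. A call has 1 to 20 rows; each row shifts and turns the commanded pose from where the row before left it; what a row does not reach is not made up. A row lasts 1/12 s, in which the tool goes at most 41.7 mm and 7.16 degrees, less where a joint would pass 70% of its speed; a pose out of reach is approached as far as the arm can. A call with a gripper value outside its range is refused whole. The fingers move at their own pace and stop on an object; the grip force is fixed at half the most. Time passes only in rows, so rows that do not move let the fingers close. It gives the time, the measured TCP pose, the force and the opening at its end, in the units of the state.
- readout.get_obs(): the state, without advancing time (a new reading comes with each control period).
- optics.grab_frame(name): name is "scene" or "top" or "wrist"; returns the picture (400x640x3 uint8, red, green, blue); there is no depth.
- optics.camera_model(name): a dict with "intrinsics" (3x3 intrinsics, pixels), "eye" and "rotation" of the camera in the world. Camera axes: x right, y up, looking along -z (the intrinsics and any distortion apply to the point x, -y, -z); pixel columns grow to the right and rows downward; lengths in m; the calibration is good to about 2 mm. A picture is of the moment at which its call begins: read the wrist's pose just before it. camera_model takes no time and is no camera call; for the wrist camera it gives the pose at the moment of the call.
- job.job_done(): hands the job in, once; it reports no verdict.
The state is a dict: "t": time; "joint_positions": joint angles; "joint_vel": joint speeds; "tau": joint torques, N m; "tool_pos": TCP position; "tcp_rot": TCP orientation; "wrist_force": force on the tool from outside, world axes, zero at the start; "torque": the same for the moment, N m; "gripper_width": finger opening in m.
Only numpy, scipy, OpenCV 4.12 (cv2) and the standard library are available. Lean on these libraries where they do the work, as an engineer would, in place of code of your own. Each camera call takes 0.05 s, during which the arm holds its last target.

### The job

Spent needles are never touched with the fingers: take the scraper from the side table and sweep the three spent needle cartridges over the lip, well inside the hooded sharps catcher, then lay the scraper flat on the table, clear of the catcher. Then take the hood by its pull bar, raise it to 60 degrees above its closed position so that the cartridges can be counted, and finish holding it there: it springs shut if let go. Leave the jar, the tape roll and the ink bottle where they stand.

Things in the scene. Friction and masses are not known exactly. Their poses are not given: they have to be found in the camera images.
- catcher: Sharps catcher, a low steel pan fixed to the table. Origin: at table height, under its middle. x axis from the open mouth to the back (the sweep goes along +x), y across, z up. In its frame: floor 2 mm thick, x = -55 to +55 mm; side walls 46 mm high, inner faces at y = -75 and +75 mm, 4 mm thick; back wall at x = +55 mm; hinge axis of the hood along y at x = +58, z = 50 mm.
- mouth (a point): Middle of the front end of the catcher's floor, 55 mm in front of its origin, 2 mm above the table; axes as the catcher's. In front of it a bevelled lip, as wide as the floor, rises from table height 33 mm ahead; beside the lip are cheeks 18 mm high in line with the side walls. Under the closed hood the mouth is 47 mm high and 150 mm wide.
- hood (a joint): Hood angle in rad: 0 closed (level), growing as its front edge rises, stop at 1.75; 60 degrees is 1.047. A spring shuts it from any angle; holding it open takes 2 to 3 N at the pull bar. Hood: 3 mm grey plate, 160 mm wide, from 6 to 116 mm in front of the hinge axis, top face 2.5 mm above the axis.
- pull_bar (a point): Middle of the hood's pull bar: round, bright steel, 10 mm thick, 84 mm long, parallel to the hinge, free to pinch from above between its end posts. With the hood closed: 118 mm in front of the hinge axis, 22 mm above it (72 mm above the table), just ahead of the hood's front edge. It moves on a 120 mm circle about the hinge axis. Axes: the hood's (at angle 0 the catcher's).
- scraper: Plastic scraper, 120 mm long, 9 mm thick, 30 g, flat on the side table to the right. Origin: middle of its underside. x axis along it from the handle end (x = -60 mm, 24 mm wide) to the blade edge (x = +60 mm, 45 mm wide); for gripping it is a wedge widening evenly between these. Take it from above across the handle (29 mm wide at x = -30 mm). z up.
- cartridge_1: Spent needle cartridge lying in front of the catcher's mouth: barrel 10 mm wide, 12 mm high (y = -3 to +20 mm) and a thin needle (to y = -17 mm), 40 mm long in all. Origin: on its underside, at the middle of its length; y along it. 12 g; does not roll.
- cartridge_2: A second spent cartridge, the same size and shape.
- cartridge_3: A third spent cartridge, the same size and shape.
- salve_jar: Bystander: low round jar with a black lid, 60 mm across, 50 mm high; origin under its centre.
- tape_roll: Bystander: roll of tape lying flat, 64 mm across, 19 mm high; origin under its centre.
- ink_black: Bystander: small ink bottle with a pointed cap, 32 mm across, 100 mm high; origin under its centre.
Things that resemble listed ones, but are neither listed nor needed, are in the scene too. There is more than one size of the scraper; the one meant has the size given above.

How it is judged:
On the way, in this order (a step that is already met when the one before it is completed fails the run):
1. all three cartridges lie inside the catcher, the hood shut and the scraper in the gripper (x of cartridge_1 in the frame of catcher between -0.045 and 0.06 m and y of cartridge_1 in the frame of catcher between -0.078 and 0.078 m and z of each of cartridge_1, cartridge_2, cartridge_3 in the frame of catcher below 0.03 m and x of cartridge_2 in the frame of catcher between -0.045 and 0.06 m and y of cartridge_2 in the frame of catcher between -0.078 and 0.078 m and x of cartridge_3 in the frame of catcher between -0.045 and 0.06 m and y of cartridge_3 in the frame of catcher between -0.078 and 0.078 m and value of joint hood below 0.15 rad and contact force between the fingers and scraper above 1 N), for 0.1 s.
2. the scraper lies flat on the table, let go, before the hood is raised (x of cartridge_1 in the frame of catcher between -0.045 and 0.06 m and y of cartridge_1 in the frame of catcher between -0.078 and 0.078 m and z of each of cartridge_1, cartridge_2, cartridge_3 in the frame of catcher below 0.03 m and x of cartridge_2 in the frame of catcher between -0.045 and 0.06 m and y of cartridge_2 in the frame of catcher between -0.078 and 0.078 m and x of cartridge_3 in the frame of catcher between -0.045 and 0.06 m and y of cartridge_3 in the frame of catcher between -0.078 and 0.078 m and value of joint hood below 0.15 rad and height (world z) of scraper between -0.01 and 0.012 m and angle between scraper's own z axis and vertical below 0.15 rad and contact force between the fingers and scraper below 0.1 N and contact force between scraper and catcher below 0.05 N), for 0.1 s.
At the end, for the whole second after the job is handed in: The fingers hold the hood still (over 0.5 N) at 60 degrees, within 5.7 (0.947 to 1.147 rad); all three cartridges are inside the catcher, origins 10 mm or more past the front of its floor; the scraper lies flat on the table, let go, not touching the catcher or hood (value of joint hood between 0.947 and 1.147 rad and velocity of joint hood between -0.1 and 0.1 rad/s and contact force between the fingers and hood above 0.5 N and x of cartridge_1 in the frame of catcher between -0.045 and 0.06 m and y of cartridge_1 in the frame of catcher between -0.078 and 0.078 m and z of each of cartridge_1, cartridge_2, cartridge_3 in the frame of catcher below 0.03 m and x of cartridge_2 in the frame of catcher between -0.045 and 0.06 m and y of cartridge_2 in the frame of catcher between -0.078 and 0.078 m and x of cartridge_3 in the frame of catcher between -0.045 and 0.06 m and y of cartridge_3 in the frame of catcher between -0.078 and 0.078 m and height (world z) of scraper between -0.01 and 0.012 m and angle between scraper's own z axis and vertical below 0.15 rad and contact force between the fingers and scraper below 0.1 N and contact force between scraper and catcher below 0.05 N); the arm keeps its last pose, push and grip.
It fails at once if the fingers or the arm touch a spent cartridge (contact force between any of the fingers, the arm and cartridge_1 above 0.3 N or contact force between any of the fingers, the arm and cartridge_2 above 0.3 N or contact force between any of the fingers, the arm and cartridge_3 above 0.3 N).
It fails at once if a bystander (jar, tape roll, ink bottle) is moved more than 15 mm (distance of any of salve_jar, tape_roll, ink_black from where it was at the start of the episode above 0.015 m).
It also fails if it takes over 64 s, if anything falls off the work surface, if the arm or the gripper's body presses on something with over 40 N, if the wrist force passes 120 N, or if a joint passes its speed limit or range.

## Working session

There is one attempt and no reset: what is moved stays moved. The work goes in short steps, Python scripts to look and compute and a shell command to move; the robot and the scene stay as the last step left them, time stands still between calls to the robot, and variables do not carry over. Pictures are saved under pics/ and viewed, and the job is handed in when it is done.

```bash
ls; mkdir -p pics; python3 - <<'E'
from workcell import readout, optics, job, manip
import cv2
print(readout.get_obs()); print(manip.hold_point_z, [a for a in dir(manip) if a[0]!='_'])
for n in ("scene","top","wrist"):
    m=optics.camera_model(n); print(n,m)
    cv2.imwrite(f"pics/{n}0.png",optics.grab_frame(n)[:,:,::-1])
E
```

```text
pics
{'t': 0.0, 'joint_positions': array([ 1.09557214e+00,  1.31175848e-01,  1.48928233e+00,  7.43506376e-07,
        1.52300495e+00, -8.53827735e-02]), 'joint_vel': array([ 0.0015034 , -0.00029486,  0.00107744,  0.0009171 , -0.00100131,
        0.00176771]), 'tau': array([-1.58286326e-03, -5.69399607e+01, -5.00541544e+01, -5.22487899e-04,
        1.51164655e-02,  7.28510508e-05]), 'tool_pos': array([0.22774029, 0.55449998, 0.23023399]), 'tcp_rot': array([ 8.30674592e-01,  5.56757440e-01, -8.18631082e-04,  4.52226453e-04]), 'wrist_force': array([ 0.56927746, -0.27997415,  0.19594844]), 'torque': array([ 0.01406613,  0.02448958, -0.03027974]), 'gripper_width': 0.08564546563517524}
-0.0187 ['PlanningError', 'hold_point_z']
scene {'intrinsics': array([[515.67835612,   0.        , 317.50952935],
       [  0.        , 515.67835612, 197.10663366],
       [  0.        ,   0.        ,   1.        ]]), 'eye': array([ 0.19687264, -0.83135688,  0.91994996]), 'rotation': array([ 0.39376401, -0.09262489, -0.19519054,  0.89346023])}
top {'intrinsics': array([[502.4449124 ,   0.        , 328.01665602],
       [  0.        , 502.4449124 , 200.67366223],
       [  0.        ,   0.        ,   1.        ]]), 'eye': array([0.46046553, 0.02676697, 1.37790746]), 'rotation': array([-0.03604185,  0.0306522 ,  0.71081296, -0.70178797])}
wrist {'intrinsics': array([[295.6605436 ,   0.        , 321.70790502],
       [  0.        , 295.6605436 , 202.7327396 ],
       [  0.        ,   0.        ,   1.        ]]), 'eye': array([0.15631073, 0.58305687, 0.37238037]), 'rotation': array([-0.1282948 , -0.084981  ,  0.5505189 ,  0.82051668])}
```

View pics/top0.png

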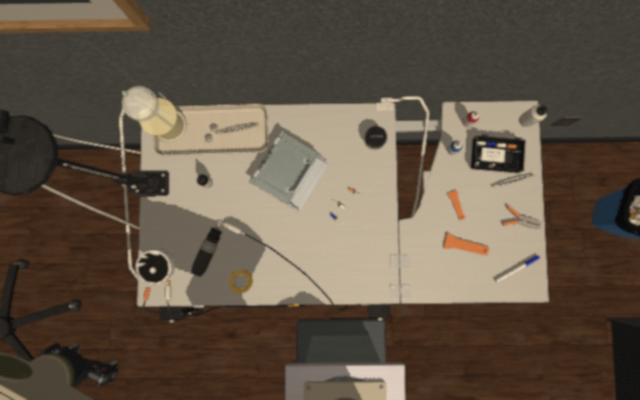

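View pics/scene0.png

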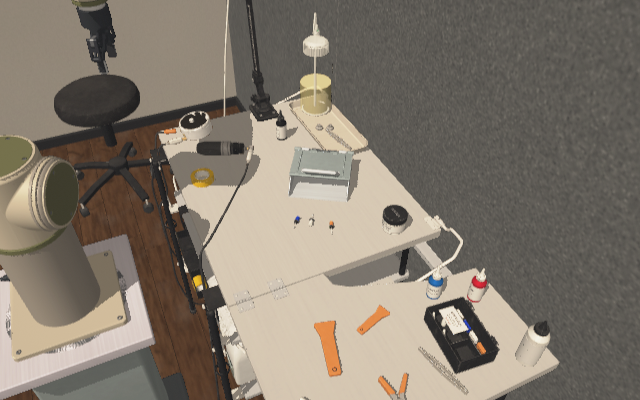

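View pics/wrist0.png

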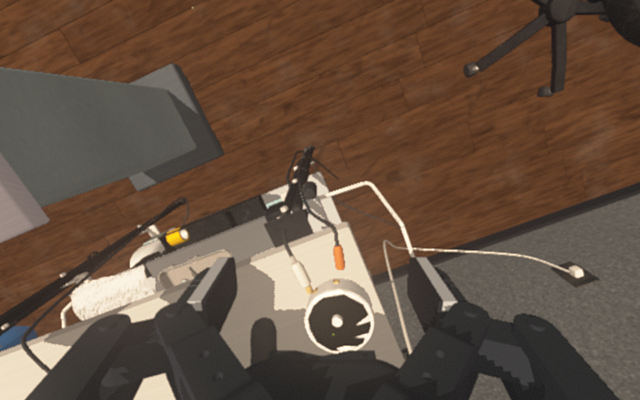

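```bash
cat > h.py <<'E'
import numpy as np, cv2
from scipy.spatial.transform import Rotation as R
from workcell import readout, optics
def P(m,X):
    X=np.atleast_2d(X); c=(R.from_quat(m['rotation']).inv().apply(X-m['eye']))*[1,-1,-1]
    p=c@m['intrinsics'].T; return p[:,:2]/p[:,2:]
def ray(m,uv):
    uv=np.atleast_2d(uv); d=np.c_[uv,np.ones(len(uv))]@np.linalg.inv(m['intrinsics']).T
    return R.from_quat(m['rotation']).apply(d*[1,-1,-1])
def G(m,uv,z=0):
    d=ray(m,uv); z=np.broadcast_to(z,len(d)); return m['eye']+d*((z-m['eye'][2])/d[:,2])[:,None]
def tri(ms,uvs):
    A=np.zeros((3,3));b=np.zeros(3)
    for m,u in zip(ms,uvs):
        d=ray(m,u)[0]; d/=np.linalg.norm(d); Q=np.eye(3)-np.outer(d,d); A+=Q;b+=Q@m['eye']
    x=np.linalg.solve(A,b); return x,[np.round(P(m,x)[0]-u,1) for m,u in zip(ms,uvs)]
E
python3 - <<'E'
from h import *
m=optics.camera_model('top')
for n,u in dict(sw=(455,205),bw_h=(446,242),bw_b=(488,250),sm1=(451,190),sm2=(461,218),c1=(352,190),c2=(340,205),c3=(333,215),jar=(375,137),tape=(240,281),ink=(202,180),bar=(301,175),edge=(399,250)).items(): print(n,G(m,[u])[0].round(3))
a=optics.camera_model('top'),optics.camera_model('scene')
print(tri(a,[(375,136),(395,211)]), tri(a,[(240,281),(203,178)]))
t=cv2.imread('pics/top0.png'); s=cv2.imread('pics/scene0.png')
cv2.imwrite('pics/t1.png',np.hstack([cv2.resize(t[100:260,230:390],(480,480),interpolation=2),cv2.resize(t[170:270,420:530],(310,282),interpolation=2) if 0 else np.vstack([cv2.resize(t[170:270,420:530],(310,282),interpolation=2),np.zeros((198,310,3),np.uint8)])]))
cv2.imwrite('pics/s1.png',np.hstack([cv2.resize(s[130:250,270:420],(600,480),interpolation=2)]))
E
```

```text
sw [ 0.574 -0.312  0.   ]
bw_h [ 0.473 -0.284  0.   ]
bw_b [ 0.45  -0.397  0.   ]
sm1 [ 0.616 -0.303  0.   ]
sm2 [ 0.538 -0.327  0.   ]
c1 [ 0.62 -0.03  0.  ]
c2 [0.579 0.004 0.   ]
c3 [0.551 0.023 0.   ]
jar [ 0.767 -0.097  0.   ]
tape [0.375 0.278 0.   ]
ink [0.653 0.385 0.   ]
bar [0.663 0.11  0.   ]
edge [ 0.453 -0.155  0.   ]
(array([ 0.75942405, -0.09241984,  0.05122773]), [array([ 0.1, -0.3]), array([-0.3,  0.1])]) (array([0.3765553 , 0.27723213, 0.00403071]), [array([ 0.1, -0.6]), array([-0.6,  0. ])])
```

View pics/t1.png

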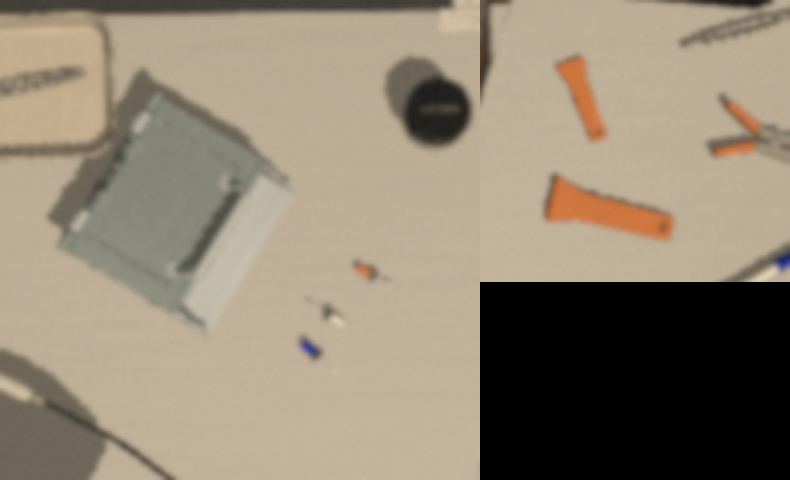

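View pics/s1.png

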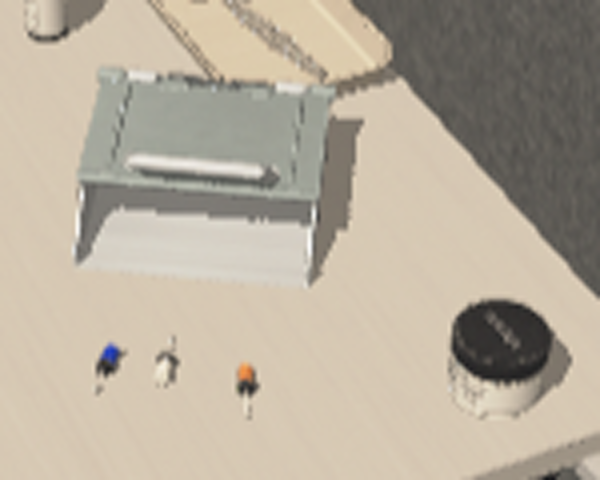

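```bash
python3 - <<'E'
from h import *
o=readout.get_obs(); T=R.from_quat(o['tcp_rot']); m=optics.camera_model('wrist')
print(T.as_matrix().round(3)); print('cam in tool',T.inv().apply(m['eye']-o['tool_pos']).round(4))
C=R.from_quat(m['rotation']); print((T.inv()*C).as_matrix().round(3)); print('view dir',C.apply([0,0,-1]),'up',C.apply([0,1,0]))
E
```

```text
[[ 0.38   0.925 -0.001]
 [ 0.925 -0.38  -0.001]
 [-0.001 -0.    -1.   ]]
cam in tool [-0.001  -0.0769 -0.1421]
[[ 1.    -0.001 -0.   ]
 [-0.001 -0.953 -0.304]
 [ 0.     0.304 -0.953]]
view dir [ 0.28081643 -0.11676978 -0.95263159] up [-0.88158186  0.36100253 -0.30412266]
```

```bash
python3 -m handwheel '[[[0,0,-0.085,18.6,-26.7,1,1],[0,0,-0.085,18.6,-26.7,1,1],[0,0,-0.085,18.6,-26.7,1,1],[0,0,-0.085,18.6,-26.7,1,1],[0,0,-0.085,18.6,-26.7,1,1],[0,0,-0.085,18.6,-26.7,1,1],[0,0,-0.085,18.6,-26.7,1,1],[0,0,-0.085,18.6,-26.7,1,1],[0,0,-0.085,18.6,-26.7,1,1],[0,0,-0.085,18.6,-26.7,1,1],[0,0,-0.085,18.6,-26.7,1,1],[0,0,-0.085,18.6,-26.7,1,1],[0,0,-0.085,18.6,-26.7,1,1],[0,0,-0.085,18.6,-26.7,1,1],[0,0,-0.085,18.6,-26.7,1,1],[0,0,-0.085,18.6,-26.7,1,1],[0,0,-0.085,18.6,-26.7,1,1],[0,0,-0.085,18.6,-26.7,1,1],[0,0,-0.085,18.6,-26.7,1,1],[0,0,-0.085,18.6,-26.7,1,1]]]'
python3 -m handwheel '[[[0,0,0,0,0,0,1],[0,0,0,0,0,0,1]]]'
cat > snap.py <<'E'
import sys,pickle
from h import *
n=sys.argv[1]; c=sys.argv[2] if len(sys.argv)>2 else 'wrist'
o=readout.get_obs(); m=optics.camera_model(c); f=optics.grab_frame(c)
cv2.imwrite(f'pics/{n}.png',f[:,:,::-1]); pickle.dump((m,o),open(f'pics/{n}.pkl','wb'))
print(o['t'],o['tool_pos'].round(4),R.from_quat(o['tcp_rot']).as_matrix().round(3).tolist(),o['wrist_force'].round(1),o['gripper_width'])
E
python3 snap.py w1
```

```text
t: 1.82
tool_pos: [0.6005, 0.0195, 0.251]
tcp_rot: [0.966, -0.259, -0.0, 0.0]
wrist_force: [0.5, 0.5, 0.4]
gripper_width: 0.0851
t: 1.98
tool_pos: [0.6003, 0.0194, 0.2505]
tcp_rot: [0.966, -0.258, -0.001, 0.0]
wrist_force: [-0.4, 0.7, 0.9]
gripper_width: 0.0852
1.9833 [0.6003 0.0194 0.2505] [[0.867, -0.498, -0.001], [-0.498, -0.867, 0.0], [-0.001, 0.001, -1.0]] [-0.4  0.7  0.9] 0.08522217376173824
```

View pics/w1.png

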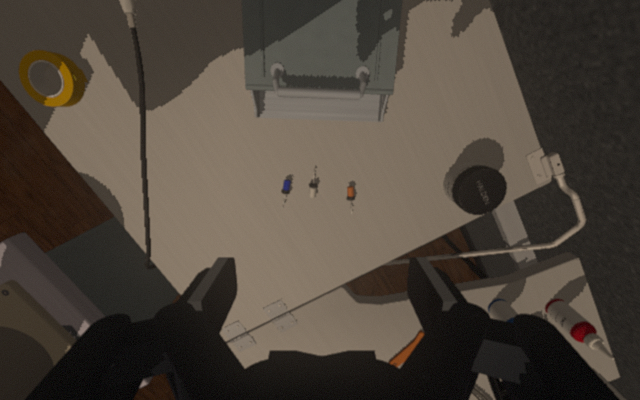

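```bash
python3 - <<'E'
from h import *
s=cv2.imread('pics/w1.png')
cv2.imwrite('pics/w1c.png',cv2.resize(s[20:220,230:400],(680,800),interpolation=2)[:600])
cv2.imwrite('pics/w1d.png',cv2.resize(s[150:225,260:380],(800,500),interpolation=2))
E
```

```text
(no output)
```

View pics/w1c.png

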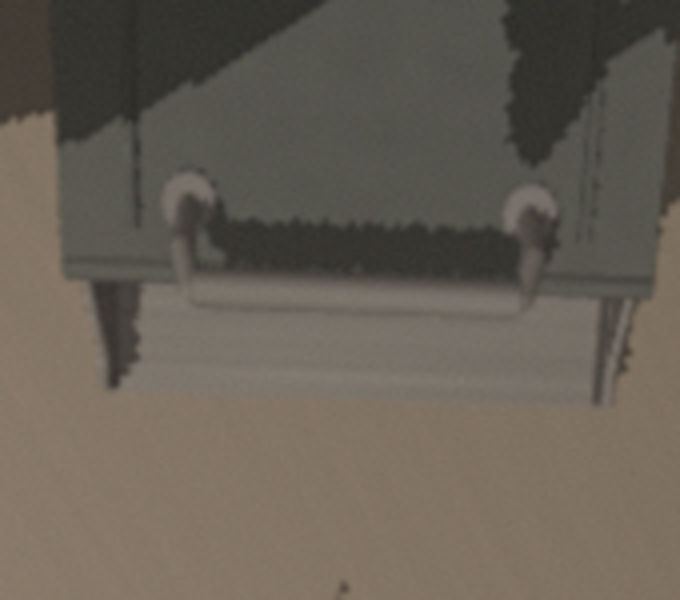

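View pics/w1d.png

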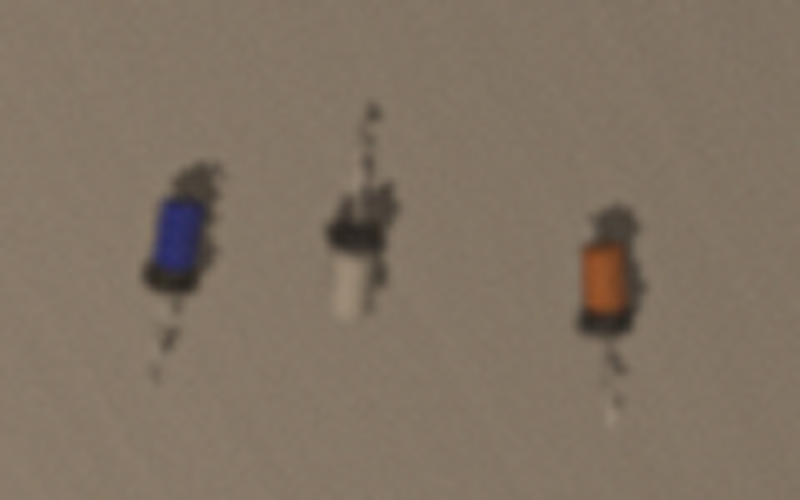

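```bash
cat > cat.py <<'E'
from h import *
import pickle
from scipy.optimize import least_squares
def fit(obs): # obs: list of (m, uv, X_catcher)
    def f(p):
        r=R.from_euler('z',p[2])
        return np.concatenate([P(m,r.apply(X)+[p[0],p[1],0])[0]-u for m,u,X in obs])
    s=least_squares(f,[.68,.1,1.0]); return s.x,s.fun.reshape(-1,2).round(1)
def toC(p,X): return R.from_euler('z',-p[2]).apply(np.atleast_2d(X)-[p[0],p[1],0])
E
python3 - <<'E'
from cat import *
m,o=pickle.load(open('pics/w1.pkl','rb'))
c=lambda u,v:(230+u/4,20+v/4)
d=lambda u,v:(260+u/6.667,150+v/6.667)
obs=[(m,c(105,388),[-.088,.077,0]),(m,c(612,404),[-.088,-.077,0]),(m,c(62,278),[-.058,.08,.0525]),(m,c(652,296),[-.058,-.08,.0525]),(m,c(190,290),[-.060,.042,.072]),(m,c(522,300),[-.060,-.042,.072])]
p,res=fit(obs); print(p,np.degrees(p[2])); print(res)
print('T yaw x',R.from_quat(o['tcp_rot']).as_euler('zyx',True))
for n,a in dict(blueB=(178,240),blueEnd=(185,200),bluecap=(168,290),blueN=(155,375),whB=(353,270),whEnd=(345,320),whN=(372,105),orB=(605,285),orEnd=(603,243),orN=(612,420)).items():
    g=G(m,[d(*a)],.006); print(n,g[0].round(4),(toC(p,g)[0]*1000).round(1))
E
```

```text
[0.67574274 0.15064939 1.02138185] 58.520869128373825
[[ 2.7  0.4]
 [-3.6 -0.1]
 [-0.3  0.3]
 [ 0.6  0.3]
 [ 0.5 -0.5]
 [ 0.  -0.6]]
T yaw x [ 2.98866226e+01 -7.50088806e-02 -1.79996653e+02]
blueB [0.5485 0.0224 0.006 ] [-175.8   41.6    6. ]
blueEnd [0.5541 0.0288 0.006 ] [-167.5   40.1    6. ]
bluecap [0.5411 0.0145 0.006 ] [-186.4   43.7    6. ]
blueN [5.291e-01 4.000e-04 6.000e-03] [-204.7   46.6    6. ]
whB [ 0.576  -0.0006  0.006 ] [-181.1    6.1    6. ]
whEnd [ 0.5692 -0.0089  0.006 ] [-191.7    7.5    6. ]
whN [0.5964 0.0268 0.006 ] [-147.1    3.     6. ]
orB [ 0.6189 -0.0288  0.006 ] [-182.7  -45.3    6. ]
orEnd [ 0.6227 -0.0208  0.006 ] [-173.9  -44.4    6. ]
orN [ 0.6064 -0.0553  0.006 ] [-211.9  -48.4    6. ]
```

```bash
python3 - <<'E'
from cat import *
m,o=pickle.load(open('pics/w1.pkl','rb'))
t=optics.camera_model('top');s=optics.camera_model('scene')
print(tri([t,s],[(413,216),(404,284)]),tri([t,s],[(427,100),(462,238)]))
for c,l in ((t,[(443,242),(488,252)]),(s,[(327,323),(334,374)])): print(G(c,l,.009))
E
```

```text
(array([ 0.61086281, -0.23529018,  0.01206283]), [array([ 14.4, -24.3]), array([-35.3,  -0.3])]) (array([ 0.85508336, -0.23420311,  0.05135526]), [array([-0.1,  0.1]), array([ 0.2, -0. ])])
[[ 0.4734683  -0.27384815  0.009     ]
 [ 0.44501464 -0.39436016  0.009     ]]
[[ 0.48364995 -0.28691879  0.009     ]
 [ 0.4463161  -0.39516517  0.009     ]]
```

```bash
python3 -m handwheel '[[[0,0,0.026,-12,-32,-4,1],[0,0,0.026,-12,-32,-4,1],[0,0,0.026,-12,-32,-4,1],[0,0,0.026,-12,-32,-4,1],[0,0,0.026,-12,-32,-4,1],[0,0,0.026,-12,-32,-4,1],[0,0,0.026,-12,-32,-4,1],[0,0,0.026,-12,-32,-4,1],[0,0,0.026,-12,-32,-4,1],[0,0,0.026,-12,-32,-4,1],[0,0,0.026,-12,-32,-4,1],[0,0,0.026,-12,-32,-4,1],[0,0,0,0,0,0,1],[0,0,0,0,0,0,1]]]'
python3 snap.py w2
```

```text
t: 3.2
tool_pos: [0.4553, -0.363, 0.2028]
tcp_rot: [0.995, -0.104, -0.0, -0.0]
wrist_force: [0.2, 0.1, -0.0]
gripper_width: 0.0855
3.2 [ 0.4553 -0.363   0.2028] [[0.978, -0.207, -0.001], [-0.207, -0.978, 0.001], [-0.001, -0.001, -1.0]] [ 0.2  0.1 -0. ] 0.08553953601664122
```

View pics/w2.png

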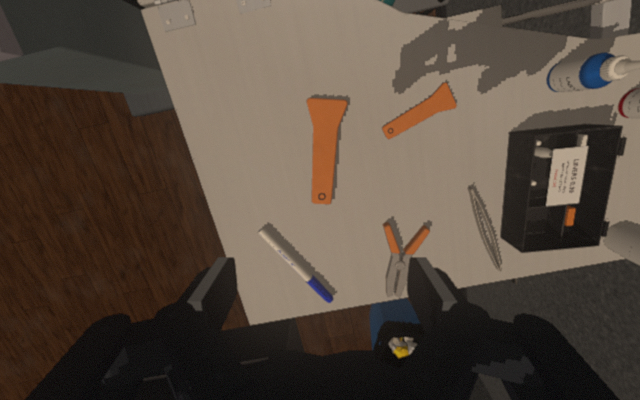

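```bash
python3 - <<'E'
from h import *
s=cv2.imread('pics/w2.png')
cv2.imwrite('pics/w2c.png',cv2.resize(s[85:215,275:385],(508,600),interpolation=2))
hsv=cv2.cvtColor(s,cv2.COLOR_BGR2HSV); k=((hsv[...,0]<14)&(hsv[...,1]>150)&(hsv[...,2]>90)).astype(np.uint8)
n,l,st,ce=cv2.connectedComponentsWithStats(k)
import pickle
m,o=pickle.load(open('pics/w2.pkl','rb'))
for i in range(1,n):
    if st[i,4]>300:
        ys,xs=np.where(l==i); g=G(m,np.c_[xs,ys],.009)[:,:2]
        # border test
        (cx,cy),(w,h),a=cv2.minAreaRect((g*1000).astype(np.float32)); 
        c=g.mean(0); u,sv,vt=np.linalg.svd(g-c,full_matrices=False); ax=vt[0]*np.sign(vt[0][1]); q=(g-c)@ax; w2=(g-c)@[-ax[1],ax[0]]
        print(st[i],(cx,cy),(w,h),a,'yaw',np.degrees(np.arctan2(ax[1],ax[0])),'ext',q.min()*1e3,q.max()*1e3,c)
        for t in np.linspace(q.min()+.003,q.max()-.003,8): 
            z=w2[abs(q-t)<.002]; print(round(t*1e3),(z.min()*1e3).round(1),(z.max()*1e3).round(1))
E
```

```text
[ 383   83   73   56 1304] (571.951171875, -314.1987609863281) (79.74337768554688, 28.307584762573242) 18.081680297851562 yaw 19.259784256004504 ext -44.69282625010964 35.034018061585364 [ 0.57666404 -0.31336136]
-42 -7.3 7.6
-31 -7.6 7.8
-21 -7.8 8.0
-10 -8.1 8.2
0 -8.4 8.4
11 -8.7 8.4
22 -11.0 10.7
32 -14.2 14.2
[ 307   98   40  106 2566] (466.7847900390625, -336.5339660644531) (118.12981414794922, 42.063297271728516) 78.10939025878906 yaw 75.03294791719226 ext -68.21628189379506 49.543433124304386 [ 0.46643453 -0.32721465]
-65 -10.5 11.0
-49 -11.7 10.6
-33 -12.0 11.3
-17 -12.1 12.0
-1 -12.2 12.7
15 -12.3 12.3
31 -16.5 16.3
47 -20.9 21.3
```

View pics/w2c.png

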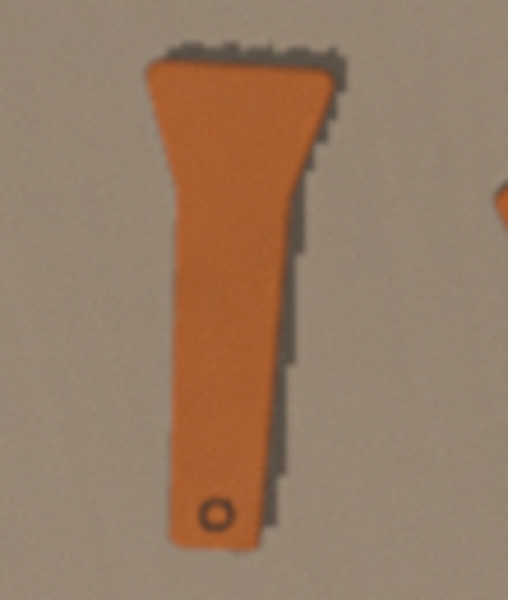

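```bash
python3 -m handwheel '[[[0,0,-0.027,2,-1,-30,1],[0,0,-0.027,1.7,-1.5,-30,1],[0,0,0,0,0,-30,1],[0,0,0,0,0,-20,1],[0,0,0,0,0,0,1],[0,0,0,0,0,0,1]]]'
python3 snap.py w3
```

```text
t: 3.75
tool_pos: [0.4598, -0.3631, 0.0926]
tcp_rot: [0.992, -0.129, -0.001, -0.001]
wrist_force: [0.4, 0.3, 1.3]
gripper_width: 0.0855
3.75 [ 0.4598 -0.3631  0.0926] [[0.967, -0.256, -0.002], [-0.256, -0.967, 0.002], [-0.002, -0.002, -1.0]] [0.4 0.3 1.3] 0.08547229149439092
```

View pics/w3.png

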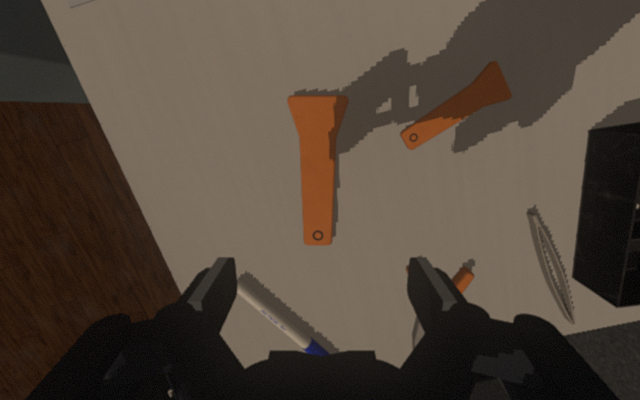

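```bash
python3 - <<'E'
from cat import *
a=pickle.load(open('pics/w2.pkl','rb'))[0];b=pickle.load(open('pics/w3.pkl','rb'))[0]
print(tri([a,b],[(321.6,196.6),(318,236)]));h,_=tri([a,b],[(321.6,203.5),(318,243.5)]);bl,_=tri([a,b],[(327,99.3),(318,96.5)]);print(h,bl)
s=cv2.imread('pics/w3.png')
hsv=cv2.cvtColor(s,cv2.COLOR_BGR2HSV); k=((hsv[...,0]<14)&(hsv[...,1]>150)&(hsv[...,2]>90)).astype(np.uint8)
n,l,st,ce=cv2.connectedComponentsWithStats(k)
for i in range(1,n):
    if st[i,4]>3000:
        ys,xs=np.where(l==i); g=G(b,np.c_[xs,ys],.009)[:,:2]; c=g.mean(0)
        u,sv,vt=np.linalg.svd(g-c,full_matrices=False); ax=vt[0]*np.sign(vt[0][1]); q=(g-c)@ax
        print(c,np.degrees(np.arctan2(ax[1],ax[0])),q.min(),q.max(),'mid',c+ax*(q.min()+q.max())/2,'grip',c+ax*((q.min()+q.max())/2-.03))
E
```

```text
(array([ 0.45138304, -0.38500923,  0.01087621]), [array([0.2, 0.1]), array([-0.3, -0.1])])
[ 0.44858125 -0.39636155  0.00078954] [ 0.47953506 -0.27968991 -0.0100814 ]
[ 0.46510702 -0.32770991] 77.43011539627987 -0.06742061714815277 0.05085016552247667 mid [ 0.4633039  -0.33579655] grip [ 0.456775   -0.36507749]
```

```bash
python3 -m handwheel '[[[0,0,0,-1,-1,-25,1],[0,0,0,-1,-1,-25,1],[0,0,0,0,0,-20,1],[0,0,0,0,0,-10,1],[0,0,0,0,0,-8,1],[0,0,0,0,0,0,1],[0,0,0,0,0,0,0.2],[0,0,0,0,0,0,0],[0,0,0,0,0,0,0],[0,0,0,0,0,0,0],[0,0,0,0,0,0,0],[0,0,0,0,0,0,0],[0,0,0,0,0,0,0]]]'
python3 snap.py w4
```

```text
t: 4.88
tool_pos: [0.4586, -0.3682, 0.0066]
tcp_rot: [0.991, -0.13, 0.001, 0.001]
wrist_force: [0.7, 0.9, 5.6]
gripper_width: 0.0244
4.8833 [ 0.4586 -0.3682  0.0066] [[0.966, -0.258, 0.002], [-0.258, -0.966, -0.001], [0.002, 0.001, -1.0]] [0.7 0.9 5.6] 0.024352811945711192
```

View pics/w4.png

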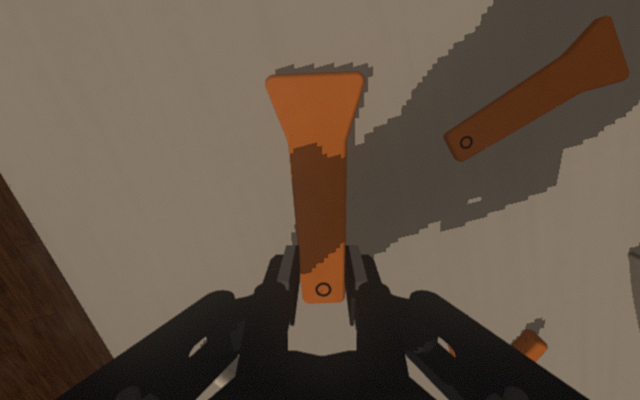

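```bash
python3 - <<'E'
from cat import *
a,o=pickle.load(open('pics/w4.pkl','rb'))
T=R.from_quat(o['tcp_rot'])
for u in [(315,74),(322,303),(266,78),(364,74),(323,289)]:
    g=G(a,[u],.009)[0]; print(g.round(4),(T.inv().apply(g-o['tool_pos'])*1e3).round(1))
E
```

```text
[ 0.4801 -0.2797  0.009 ] [ -2.  -91.   -2.5]
[ 0.4529 -0.394   0.009 ] [ 1.2 26.4 -2.3]
[ 0.459  -0.2757  0.009 ] [-23.4 -89.4  -2.5]
[ 0.5007 -0.2852  0.009 ] [ 19.3 -91.1  -2.4]
[ 0.4557 -0.3854  0.009 ] [ 1.7 17.4 -2.4]
```

```bash
python3 -m handwheel '[[[0,0,0,0,0,15,0],[0,0,0,0,0,25,0],[0,0,-0.0395,2,34,10,0],[0,0,-0.0395,2,34,0,0],[0,0,-0.0395,2,34,0,0],[0,0,-0.0395,2,34,0,0],[0,0,-0.0395,2,34,0,0],[0,0,-0.0395,2,34,0,0],[0,0,-0.0395,1.5,34,0,0],[0,0,-0.0395,1.5,34,0,0],[0,0,0,0,0,0,0],[0,0,0,0,0,0,0]]]'
python3 snap.py w5
```

```text
t: 5.93
tool_pos: [0.4728, -0.094, 0.0555]
tcp_rot: [0.959, -0.283, 0.0, -0.0]
wrist_force: [-0.0, -0.5, 0.2]
gripper_width: 0.0242
5.9333 [ 0.4728 -0.094   0.0555] [[0.84, -0.542, 0.0], [-0.542, -0.84, -0.0], [0.0, -0.0, -1.0]] [-0.  -0.5  0.2] 0.0242021342182461
```

View pics/w5.png

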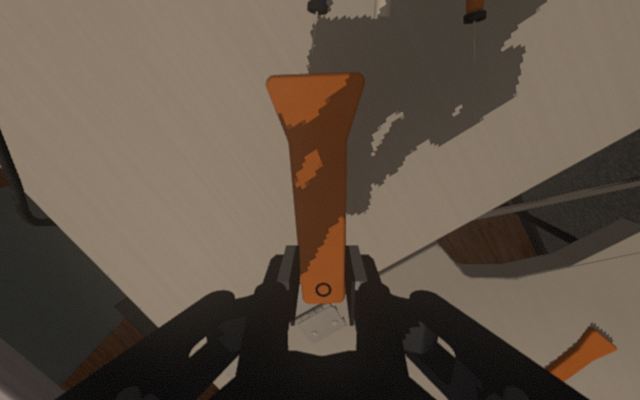

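```bash
python3 -m handwheel '[[[0,0,0,0,0,-25,0],[0,0,0,0,0,-15,0],[0,0,0,0,0,-7.5,0],[0,0,0,0,0,0,0],[0,0,0,0,0,0,0]]]'; python3 -m handwheel '[[[0,0,0,4.2,6.8,0,0],[0,0,0,4.2,6.8,0,0],[0,0,0,4.2,6.8,0,0],[0,0,0,4.2,6.8,0,0],[0,0,0,4.2,6.8,0,0],[0,0,0,4.2,6.8,0,0],[0,0,0,0,0,0,0]]]'
python3 snap.py w6
```

```text
t: 6.4
tool_pos: [0.4728, -0.0968, 0.008]
tcp_rot: [0.958, -0.285, -0.0, 0.0]
wrist_force: [-0.1, 0.2, -0.5]
gripper_width: 0.024
t: 6.98
tool_pos: [0.4988, -0.0532, 0.0079]
tcp_rot: [0.959, -0.284, 0.0, -0.0]
wrist_force: [0.1, 0.0, -0.0]
gripper_width: 0.024
6.9833 [ 0.4988 -0.0532  0.0079] [[0.839, -0.544, 0.001], [-0.544, -0.839, 0.0], [0.0, -0.001, -1.0]] [ 0.1  0.  -0. ] 0.02404695433821717
```

View pics/w6.png

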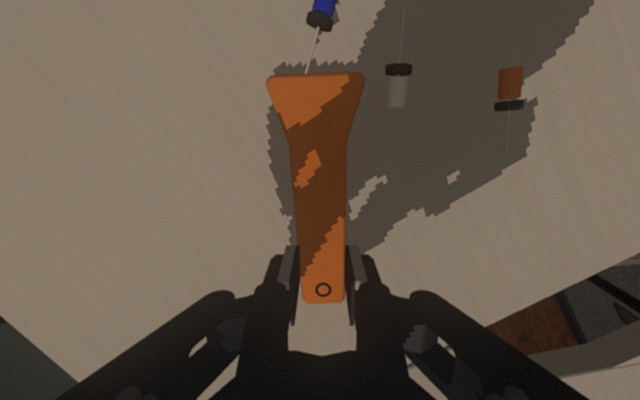

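```bash
cat > st.py <<'E'
from cat import *
p=np.array([0.67574274,0.15064939,1.02138185])
import sys
def blade(o,off=(-2,-91)):
    T=R.from_quat(o['tcp_rot']); return o['tool_pos']+T.apply([off[0]/1e3,off[1]/1e3,0])
o=readout.get_obs(); print('t',o['t'],'TCP_c',(toC(p,o['tool_pos'])[0]*1e3).round(1),'blade_c',(toC(p,blade(o))[0]*1e3).round(1))
if len(sys.argv)>1:
    m,o=pickle.load(open(f'pics/{sys.argv[1]}.pkl','rb'))
    for a in sys.argv[2:]:
        u=eval(a); print(u,(toC(p,G(m,[u],.006))[0]*1e3).round(1))
E
python3 st.py w6 "(318,15)" "(307,72)" "(386,100)" "(410,75)" "(513,85)" "(523,100)" "(506,155)"; python3 snap.py s6 scene; python3 - <<'E'
import cv2; s=cv2.imread('pics/s6.png'); cv2.imwrite('pics/s6c.png',cv2.resize(s[120:300,230:420],(792,600)[::1],interpolation=2)) 
E
```

```text
t 7.0333 TCP_c [-267.    44.5    7.8] blade_c [-176.    44.2    7.8]
(318, 15) [-151.3   41.8    6. ]
(307, 72) [-173.5   47.4    6. ]
(386, 100) [-186.3   11.5    6. ]
(410, 75) [-175.9    1.2    6. ]
(513, 85) [-181.3  -45.8    6. ]
(523, 100) [-187.9  -51.5    6. ]
(506, 155) [-213.   -47.8    6. ]
7.0333 [ 0.4983 -0.0538  0.0078] [[0.839, -0.544, 0.0], [-0.544, -0.839, 0.0], [0.0, -0.0, -1.0]] [-0.1  0.2 -0.3] 0.02413970137349405
```

View pics/s6c.png

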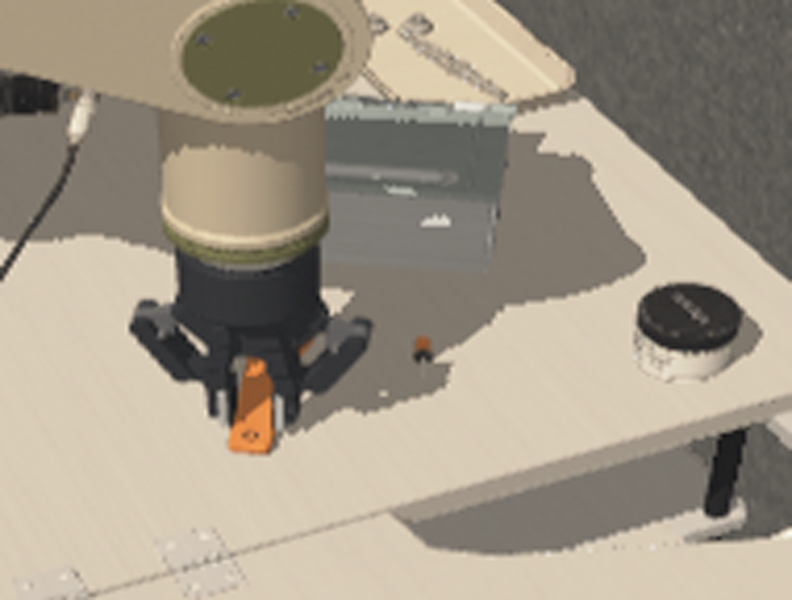

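```bash
python3 -m handwheel '[[[0,0,0,4.2,6.8,0,0],[0,0,0,4.2,6.8,0,0],[0,0,0,4.2,6.8,0,0],[0,0,0,4.2,6.8,0,0],[0,0,0,4.2,6.8,0,0],[0,0,0,0,0,0,0]]]'
python3 snap.py w7; python3 st.py
```

```text
t: 7.58
tool_pos: [0.5198, -0.0193, 0.008]
tcp_rot: [0.959, -0.284, 0.0, -0.0]
wrist_force: [0.4, 0.3, 0.8]
gripper_width: 0.0239
7.5833 [ 0.5198 -0.0193  0.008 ] [[0.839, -0.545, 0.001], [-0.545, -0.839, 0.0], [0.0, -0.001, -1.0]] [0.4 0.3 0.8] 0.02389404386792787
t 7.6333 TCP_c [-227.1   44.3    7.9] blade_c [-136.1   43.9    7.9]
```

View pics/w7.png

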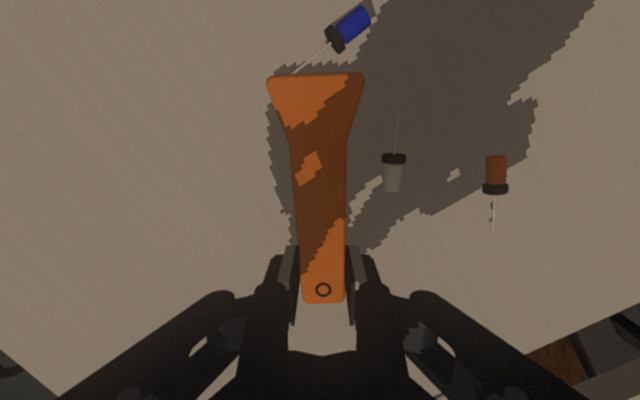

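```bash
python3 -m handwheel '[[[0,0,0,4.4,6.6,0,0],[0,0,0,4.4,6.6,0,0],[0,0,0,4.4,6.6,0,0],[0,0,0,4.4,6.6,0,0],[0,0,0,0,0,0,0]]]'
python3 snap.py w8; python3 st.py
```

```text
t: 8.05
tool_pos: [0.5375, 0.007, 0.008]
tcp_rot: [0.959, -0.284, 0.0, -0.0]
wrist_force: [-0.2, 0.4, -1.8]
gripper_width: 0.0241
8.05 [0.5375 0.007  0.008 ] [[0.839, -0.545, 0.001], [-0.545, -0.839, 0.0], [0.001, -0.001, -1.0]] [-0.2  0.4 -1.8] 0.02407947225360037
t 8.1 TCP_c [-195.4   43.     7.9] blade_c [-104.4   42.6    7.9]
```

View pics/w8.png

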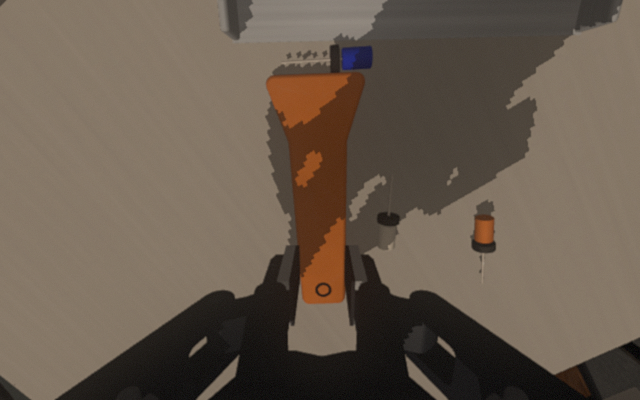

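```bash
python3 -m handwheel '[[[0,0,0,4.2,6.8,0.5,0],[0,0,0,4.2,6.8,0.5,0],[0,0,0,4.2,6.8,0.5,0],[0,0,0,4.2,6.8,0.5,0],[0,0,0,4.2,6.8,0,0],[0,0,0,4.2,6.8,0,0],[0,0,0,0,0,0,0]]]'
python3 snap.py w9; python3 st.py
```

```text
t: 8.68
tool_pos: [0.5626, 0.0479, 0.01]
tcp_rot: [0.959, -0.284, 0.0, -0.0]
wrist_force: [0.2, 0.1, -0.1]
gripper_width: 0.0238
8.6833 [0.5626 0.0479 0.01  ] [[0.839, -0.545, 0.001], [-0.545, -0.839, 0.0], [0.0, -0.001, -1.0]] [ 0.2  0.1 -0.1] 0.023825091731956988
t 8.7333 TCP_c [-147.5   42.9    9.8] blade_c [-56.5  42.5   9.8]
```

View pics/w9.png

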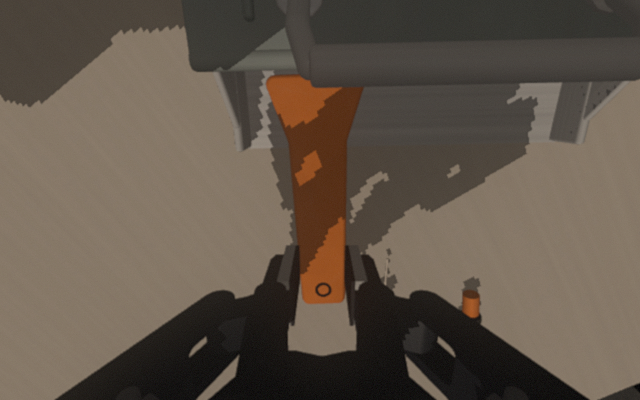

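```bash
python3 -m handwheel '[[[0,0,0,3.7,6,0,0],[0,0,0,3.7,6,0,0],[0,0,0,3.7,6,0,0],[0,0,0,3.6,5.9,0,0],[0,0,0,0,0,0,0]]]'
python3 st.py; python3 -m handwheel '[[[0,0,0,-6,-9.5,0,0],[0,0,0,-12,-19,0,0],[0,0,0,-20,-32,0,0],[0,0,0,-20,-32,0,0],[0,0,0,-20,-32,15,0],[0,0,0,-20,-32,15,0],[0,0,0,0,0,10,0],[0,0,0,0,0,0,0]]]'
python3 snap.py w10; python3 st.py
```

```text
t: 9.15
tool_pos: [0.5772, 0.0716, 0.01]
tcp_rot: [0.959, -0.284, 0.0, -0.0]
wrist_force: [0.3, 0.4, -0.5]
gripper_width: 0.024
t 9.15 TCP_c [-118.9   42.7   10. ] blade_c [-27.8  42.3  10.1]
t: 9.82
tool_pos: [0.4787, -0.0887, 0.0521]
tcp_rot: [0.958, -0.286, 0.002, 0.0]
wrist_force: [0.9, -0.5, -0.3]
gripper_width: 0.0241
9.8167 [ 0.4787 -0.0887  0.0521] [[0.836, -0.549, 0.004], [-0.549, -0.836, -0.001], [0.004, -0.001, -1.0]] [ 0.9 -0.5 -0.3] 0.024095857286819896
t 9.8667 TCP_c [-305.8   43.5   51.1] blade_c [-214.8   42.8   51.2]
```

View pics/w10.png

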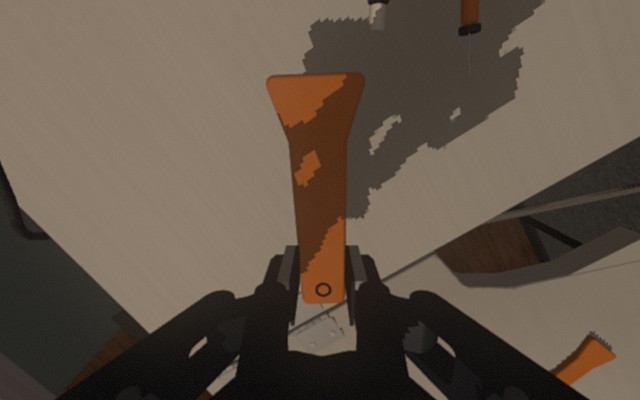

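```bash
python3 -m handwheel '[[[0,0,0,15.7,-9.4,0,0],[0,0,0,15,-9.4,-12,0],[0,0,0,0,0,-20,0],[0,0,0,0,0,-12,0],[0,0,0,0,0,0,0]]]'; python3 st.py; python3 -m handwheel '[[[0,0,0,4.2,6.8,0,0],[0,0,0,4.2,6.8,0,0],[0,0,0,4.2,6.8,0,0],[0,0,0,4.2,6.8,0,0],[0,0,0,4.2,6.8,0,0],[0,0,0,4.2,6.8,0,0],[0,0,0,0,0,0,0]]]'
python3 snap.py w11; python3 st.py
```

```text
t: 10.28
tool_pos: [0.5086, -0.104, 0.0038]
tcp_rot: [0.959, -0.284, -0.001, 0.0]
wrist_force: [-0.1, -0.8, -0.7]
gripper_width: 0.0244
t 10.2833 TCP_c [-304.4    9.6    3.8] blade_c [-213.4    9.2    3.8]
t: 10.87
tool_pos: [0.5353, -0.0626, 0.006]
tcp_rot: [0.959, -0.284, 0.0, -0.0]
wrist_force: [0.6, -0.4, -0.9]
gripper_width: 0.024
10.8667 [ 0.5353 -0.0626  0.006 ] [[0.839, -0.544, 0.001], [-0.544, -0.839, 0.0], [0.001, -0.001, -1.0]] [ 0.6 -0.4 -0.9] 0.023996251828391543
t 10.9167 TCP_c [-256.     8.5    5.9] blade_c [-165.     8.2    5.9]
```

View pics/w11.png

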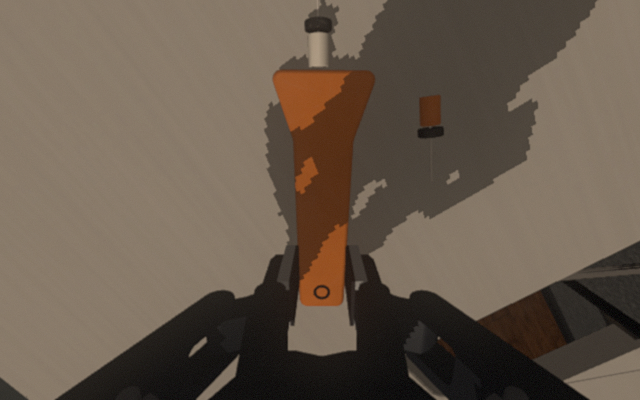

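```bash
python3 -m handwheel '[[[0,0,0,4.2,6.8,0,0],[0,0,0,4.2,6.8,0,0],[0,0,0,4.2,6.8,0,0],[0,0,0,4.2,6.8,0,0],[0,0,0,4.2,6.8,0,0],[0,0,0,4.2,6.8,0,0],[0,0,0,4.2,6.8,0,0],[0,0,0,0,0,0,0]]]'
python3 snap.py w12; python3 st.py
```

```text
t: 11.58
tool_pos: [0.5646, -0.0151, 0.006]
tcp_rot: [0.959, -0.284, 0.0, -0.0]
wrist_force: [0.5, -0.4, 0.7]
gripper_width: 0.0241
11.5833 [ 0.5646 -0.0151  0.006 ] [[0.839, -0.545, 0.001], [-0.545, -0.839, 0.0], [0.0, -0.001, -1.0]] [ 0.5 -0.4  0.7] 0.024068863510210762
t 11.6333 TCP_c [-200.2    8.3    5.8] blade_c [-109.2    7.9    5.8]
```

View pics/w12.png

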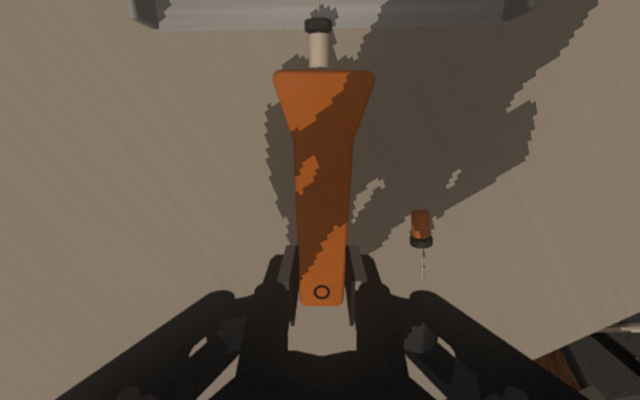

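Going straight. Continue to −28 with a 1.5 mm rise at the lip, then back out and shift for the orange one.

```bash
python3 -m handwheel '[[[0,0,0,4.2,6.8,0.3,0],[0,0,0,4.2,6.8,0.5,0],[0,0,0,4.2,6.8,0.5,0],[0,0,0,4.2,6.8,0.5,0],[0,0,0,4.2,6.8,0,0],[0,0,0,4.2,6.8,0,0],[0,0,0,4.2,6.8,0,0],[0,0,0,4.2,6.8,0,0],[0,0,0,4.2,6.8,0,0],[0,0,0,4.2,6.8,0,0],[0,0,0,0,0,0,0],[0,0,0,0,0,0,0]]]'
python3 snap.py w13; python3 st.py
```

```text
t: 12.63
tool_pos: [0.6058, 0.0519, 0.0075]
tcp_rot: [0.959, -0.284, -0.0, 0.0]
wrist_force: [0.2, -0.5, -0.8]
gripper_width: 0.0237
12.6333 [0.6058 0.0519 0.0075] [[0.839, -0.545, -0.0], [-0.545, -0.839, -0.0], [-0.0, 0.0, -1.0]] [ 0.2 -0.5 -0.8] 0.023720615644951284
t 12.6833 TCP_c [-121.1    8.1    7.4] blade_c [-30.1   7.6   7.4]
```

View pics/w13.png

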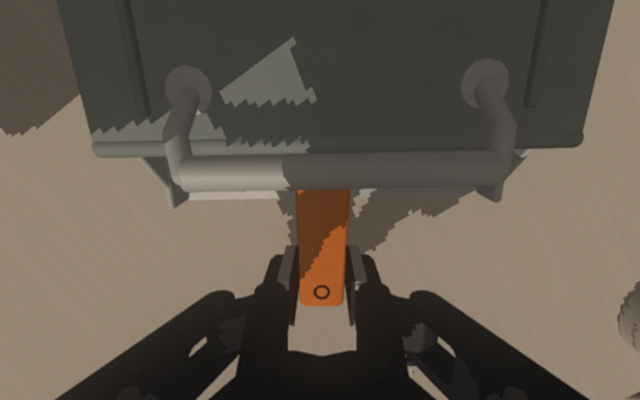

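```bash
python3 -m handwheel '[[[0,0,0,-6,-10,0,0],[0,0,0,-16,-26,0,0],[0,0,0,-20,-32,0,0],[0,0,0,-20,-32,15,0],[0,0,0,-20,-32,15,0],[0,0,0,-14,-23,0,0],[0,0,0,-9,-16,0,0],[0,0,0,22,-14,0,0],[0,0,0,25,-15,0,0],[0,0,0,0,0,0,0],[0,0,0,0,0,0,0]]]'
python3 snap.py w14; python3 st.py
```

```text
t: 13.6
tool_pos: [0.5475, -0.1502, 0.0374]
tcp_rot: [0.958, -0.285, -0.0, 0.0]
wrist_force: [-0.4, 0.3, -0.5]
gripper_width: 0.0238
13.6 [ 0.5475 -0.1502  0.0374] [[0.837, -0.547, -0.0], [-0.547, -0.837, -0.0], [-0.0, 0.0, -1.0]] [-0.4  0.3 -0.5] 0.023763278949777356
t 13.65 TCP_c [-323.2  -46.6   37.2] blade_c [-232.1  -47.3   37.2]
```

View pics/w14.png

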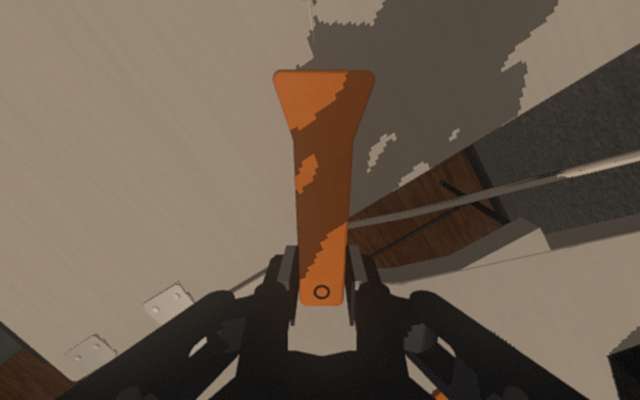

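```bash
python3 -m handwheel '[[[0,0,0,0,0,-18,0],[0,0,0,0,0,-9,0],[0,0,0,0,0,-4,0],[0,0,0,0,0,0,0],[0,0,0,4.2,6.8,0,0],[0,0,0,4.2,6.8,0,0],[0,0,0,4.2,6.8,0,0],[0,0,0,4.2,6.8,0,0],[0,0,0,4.2,6.8,0,0],[0,0,0,4.2,6.8,0,0],[0,0,0,4.2,6.8,0,0],[0,0,0,0,0,0,0]]]'
python3 snap.py w15; python3 st.py
```

```text
t: 14.65
tool_pos: [0.578, -0.0993, 0.0067]
tcp_rot: [0.959, -0.284, 0.0, -0.0]
wrist_force: [0.3, -0.2, -0.2]
gripper_width: 0.024
14.65 [ 0.578  -0.0993  0.0067] [[0.839, -0.544, 0.001], [-0.544, -0.839, 0.0], [0.0, -0.001, -1.0]] [ 0.3 -0.2 -0.2] 0.024018605881256098
t 14.7 TCP_c [-265.1  -47.2    6.6] blade_c [-174.   -47.5    6.6]
```

View pics/w15.png

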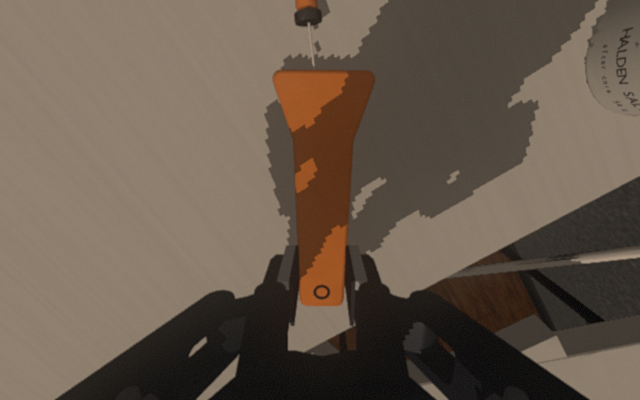

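```bash
python3 -m handwheel '[[[0,0,0,4.2,6.8,0,0],[0,0,0,4.2,6.8,0,0],[0,0,0,4.2,6.8,0,0],[0,0,0,4.2,6.8,0,0],[0,0,0,4.2,6.8,0,0],[0,0,0,4.2,6.8,0,0],[0,0,0,0,0,0,0]]]'
python3 snap.py w16; python3 st.py
```

```text
t: 15.28
tool_pos: [0.6032, -0.0586, 0.0067]
tcp_rot: [0.959, -0.284, 0.0, -0.0]
wrist_force: [-0.1, -0.2, -1.0]
gripper_width: 0.0239
15.2833 [ 0.6032 -0.0586  0.0067] [[0.839, -0.545, 0.001], [-0.545, -0.839, 0.0], [0.0, -0.001, -1.0]] [-0.1 -0.2 -1. ] 0.02392166291941105
t 15.3333 TCP_c [-217.1  -47.3    6.6] blade_c [-126.1  -47.7    6.6]
```

View pics/w16.png

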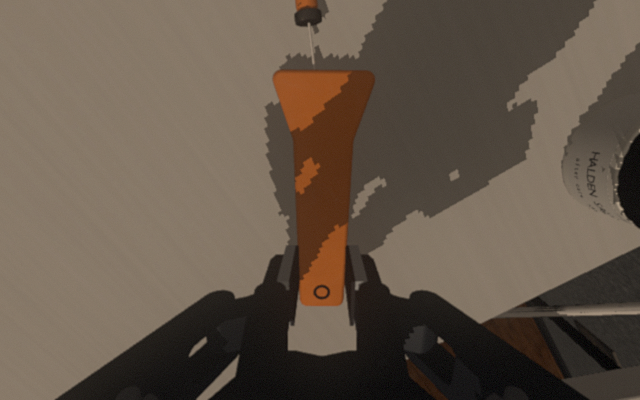

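```bash
python3 -m handwheel '[[[0,0,0,4.2,6.8,0,0],[0,0,0,4.2,6.8,0,0],[0,0,0,4.2,6.8,0,0],[0,0,0,4.2,6.8,0.3,0],[0,0,0,4.2,6.8,0.3,0],[0,0,0,4.2,6.8,0.2,0],[0,0,0,0,0,0,0]]]'
python3 snap.py w17; python3 st.py
```

```text
t: 15.92
tool_pos: [0.6284, -0.0177, 0.0076]
tcp_rot: [0.959, -0.284, 0.0, -0.0]
wrist_force: [0.8, 0.4, -0.1]
gripper_width: 0.0244
15.9167 [ 0.6284 -0.0177  0.0076] [[0.839, -0.545, 0.001], [-0.545, -0.839, 0.0], [0.0, -0.001, -1.0]] [ 0.8  0.4 -0.1] 0.02436505564370224
t 15.9667 TCP_c [-169.1  -47.5    7.5] blade_c [-78.1 -47.9   7.5]
```

View pics/w17.png

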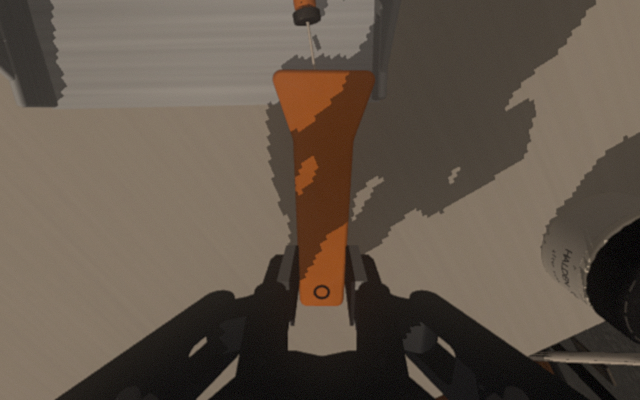

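```bash
python3 -m handwheel '[[[0,0,0,3.4,7.3,0,0],[0,0,0,3.4,7.3,0,0],[0,0,0,3.4,7.3,0,0],[0,0,0,4.2,6.8,0,0],[0,0,0,4.2,6.8,0,0],[0,0,0,4.2,6.8,0,0],[0,0,0,0,0,0,0]]]'
python3 snap.py w18; python3 st.py
```

```text
t: 16.55
tool_pos: [0.6512, 0.0246, 0.0076]
tcp_rot: [0.959, -0.284, 0.0, -0.0]
wrist_force: [-0.7, 0.1, -0.3]
gripper_width: 0.0244
16.55 [0.6512 0.0246 0.0076] [[0.839, -0.545, 0.001], [-0.545, -0.839, 0.0], [0.0, -0.001, -1.0]] [-0.7  0.1 -0.3] 0.0244377815754759
t 16.6 TCP_c [-121.1  -44.9    7.4] blade_c [-30.1 -45.3   7.4]
```

View pics/w18.png

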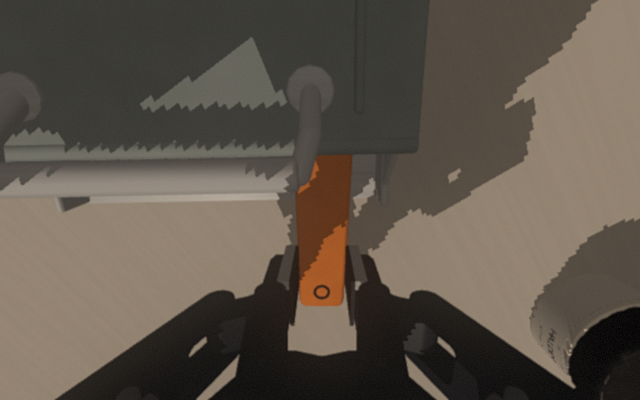

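```bash
python3 -m handwheel '[[[0,0,0,-6,-10,0,0],[0,0,0,-12,-20,0,0],[0,0,0,-13,-21,0,0],[0,0,0,-20,-14,10,0],[0,0,0,-20,-14,0,0],[0,0,0,-20,-14,0,0],[0,0,0,-20,-14,0,0],[0,0,0,-20,-12,0,0],[0,0,0,0,0,-5,0],[0,0,0,0,0,0,0]]]'
python3 snap.py s19 scene; python3 snap.py w19; python3 - <<'E'
import cv2; s=cv2.imread('pics/s19.png'); cv2.imwrite('pics/s19c.png',cv2.resize(s[130:250,270:420],(750,600),interpolation=2)) 
E
```

```text
t: 17.43
tool_pos: [0.5173, -0.0972, 0.0116]
tcp_rot: [0.958, -0.286, -0.001, 0.0]
wrist_force: [0.9, -0.9, -0.8]
gripper_width: 0.0242
17.4333 [ 0.5173 -0.0972  0.0116] [[0.837, -0.548, -0.001], [-0.548, -0.837, 0.0], [-0.001, 0.001, -1.0]] [ 0.9 -0.9 -0.8] 0.024168514691320524
17.4833 [ 0.5184 -0.0968  0.0121] [[0.837, -0.547, -0.0], [-0.547, -0.837, 0.0], [-0.0, 0.0, -1.0]] [-0.   0.1 -0.3] 0.02410000341876353
```

View pics/s19c.png

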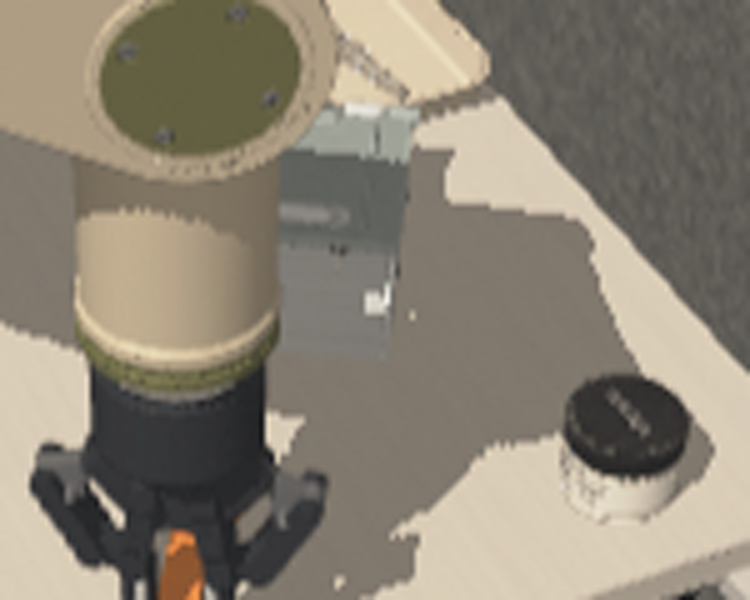

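View pics/w19.png

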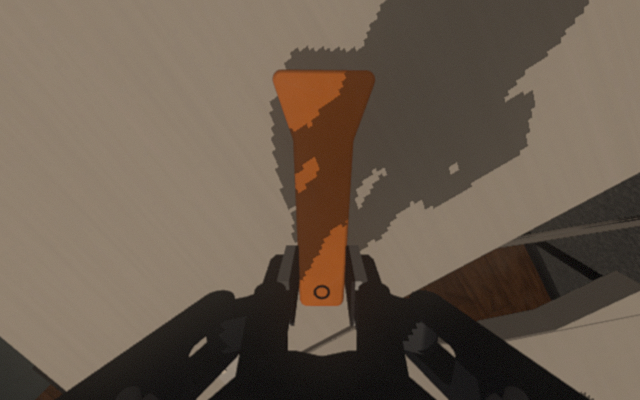

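```bash
python3 -m handwheel '[[[0,0,0,-30,5,10,0],[0,0,0,-30,5,10,0],[0,0,0,-30,5,10,0],[0,0,0,-30,5,10,0],[0,0,0,0,0,0,0],[0,0,0,0,0,0,0]]]'
python3 snap.py s20 scene; python3 - <<'E'
import cv2; s=cv2.imread('pics/s20.png'); cv2.imwrite('pics/s20c.png',cv2.resize(s[130:250,270:420],(750,600),interpolation=2)) 
E
```

```text
t: 18.03
tool_pos: [0.3997, -0.0758, 0.0536]
tcp_rot: [0.959, -0.284, 0.002, 0.0]
wrist_force: [0.1, -0.2, -0.7]
gripper_width: 0.0238
18.0333 [ 0.3997 -0.0758  0.0536] [[0.838, -0.545, 0.003], [-0.545, -0.838, -0.001], [0.003, -0.001, -1.0]] [ 0.1 -0.2 -0.7] 0.023780188226398272
```

View pics/s20c.png

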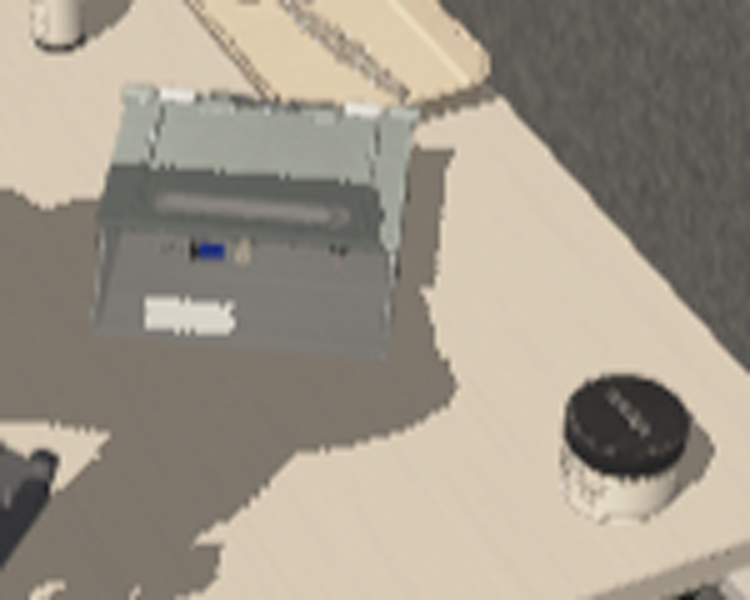

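```bash
python3 st.py s20 "(311.4,180)" "(318.4,180)" "(337.6,180)" "(311.4,182.5)"
```

```text
t 18.0833 TCP_c [-337.   116.3   53.5] blade_c [-246.   115.8   53.6]
(311.4, 180) [-20.8  23.7   6. ]
(318.4, 180) [-18.4   4.7   6. ]
(337.6, 180) [-11.7 -47.4   6. ]
(311.4, 182.5) [-31.2  22.4   6. ]
```

```bash
python3 -m handwheel '[[[0,0,0,0,0,-20,0],[0,0,0,0,0,-15,0],[0,0,0,0,0,-8,0],[0,0,0,0,0,-3.5,0],[0,0,0,0,0,0,0],[0,0,0,0,0,0,0]]]'; python3 -m handwheel '[[[0,0,0,0,0,0,0.3],[0,0,0,0,0,0,0.5],[0,0,0,0,0,0,0.5],[0,0,0,0,0,0,0.5],[0,0,0,0,0,0,0.5]]]'; python3 -m handwheel '[[[0,0,0,0,0,10,0.5],[0,0,0,0,0,25,0.6],[0,0,0,0,0,35,0.6],[0,0,0,0,0,35,0.6],[0,0,0,0,0,35,0.6],[0,0,0,0,0,0,0.6]]]'
python3 snap.py w21
```

```text
t: 18.58
tool_pos: [0.3998, -0.0761, 0.0061]
tcp_rot: [0.959, -0.284, -0.0, -0.0]
wrist_force: [0.1, -0.4, -0.6]
gripper_width: 0.0239
t: 19.0
tool_pos: [0.3996, -0.0761, 0.0063]
tcp_rot: [0.959, -0.285, 0.0, 0.0]
wrist_force: [-0.7, 0.3, 0.1]
gripper_width: 0.0426
t: 19.5
tool_pos: [0.4034, -0.0773, 0.1545]
tcp_rot: [0.959, -0.284, 0.006, 0.0]
wrist_force: [1.0, -0.1, -0.3]
gripper_width: 0.0512
19.5 [ 0.4034 -0.0773  0.1545] [[0.838, -0.545, 0.012], [-0.545, -0.838, -0.004], [0.012, -0.003, -1.0]] [ 1.  -0.1 -0.3] 0.051247030914044034
```

View pics/w21.png

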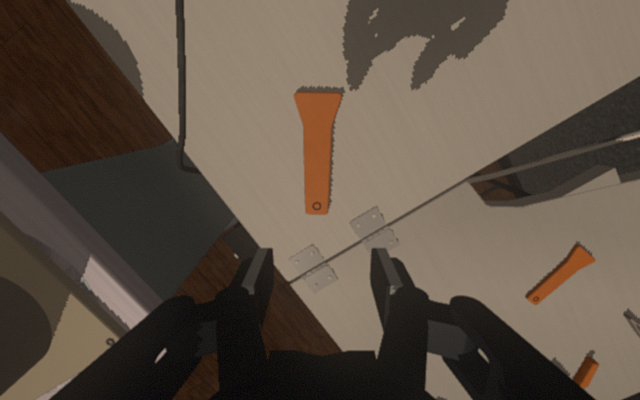

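```bash
python3 -m handwheel '[[[0,0,0.114,17.2,12.6,3.2,0.6],[0,0,0.114,17.2,12.6,3.2,0.6],[0,0,0.114,17.2,12.6,3.2,0.6],[0,0,0.114,17.2,12.6,3.2,0.6],[0,0,0.114,17.2,12.6,3.2,0.6],[0,0,0.114,17.2,12.6,3.2,0.6],[0,0,0.114,17.2,12.6,3.2,0.6],[0,0,0.114,17.2,12.6,3.2,0.6],[0,0,0.114,17.2,12.6,3.2,0.6],[0,0,0.114,17.2,12.6,3.2,0.6],[0,0,0.114,17.2,12.6,3.2,0.6],[0,0,0.114,17.2,12.6,3.2,0.6],[0,0,0.114,17.2,12.6,3.2,0.6],[0,0,0.114,17.2,12.6,3.2,0.6],[0,0,0,0,0,0,0.6],[0,0,0,0,0,0,0.6]]]'
python3 snap.py w22; python3 st.py
```

```text
t: 20.88
tool_pos: [0.6398, 0.1009, 0.1894]
tcp_rot: [0.873, 0.488, -0.001, -0.0]
wrist_force: [-0.1, -1.6, -0.7]
gripper_width: 0.0514
20.8833 [0.6398 0.1009 0.1894] [[0.524, 0.851, -0.002], [0.851, -0.524, -0.0], [-0.001, -0.002, -1.0]] [-0.1 -1.6 -0.7] 0.05137357751678819
t 20.9333 TCP_c [-62.    4.8 189.4] blade_c [-63.6  95.8 189.6]
```

View pics/w22.png

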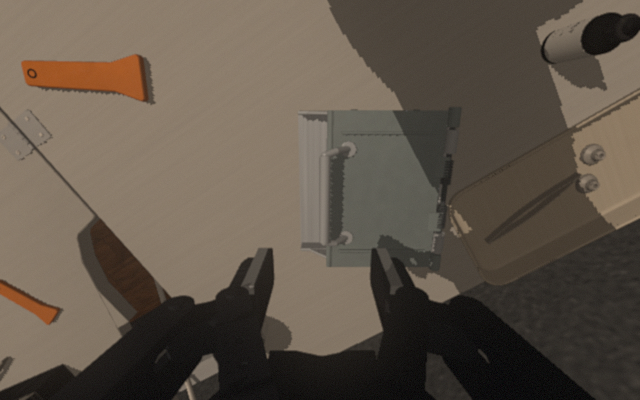

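```bash
python3 - <<'E'
import cv2; s=cv2.imread('pics/w22.png'); cv2.imwrite('pics/w22c.png',cv2.resize(s[95:275,285:475],(633,600),interpolation=2)) 
E
```

```text
(no output)
```

View pics/w22c.png

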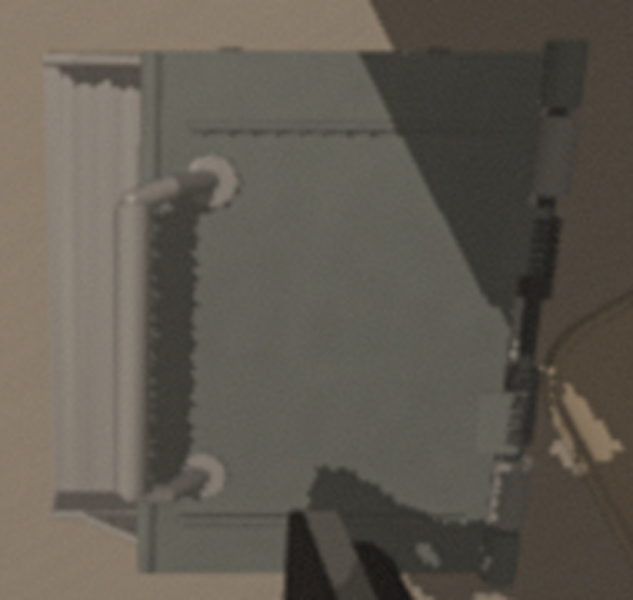

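```bash
python3 - <<'E'
from cat import *
m1=pickle.load(open('pics/w1.pkl','rb'))[0];m,o=pickle.load(open('pics/w22.pkl','rb'))
c=lambda u,v:(230+u/4,20+v/4); d=lambda u,v:(285+u/3.333,95+v/3.333)
L,_=tri([m1,m],[c(186,290),d(131,196)]);Rr,_=tri([m1,m],[c(524,300),d(131,496)])
print(L,Rr,np.linalg.norm(L-Rr),(L+Rr)/2,_)
obs=[(m1,c(105,388),[-.088,.075,0]),(m1,c(612,404),[-.088,-.075,0]),(m1,c(62,278),[-.058,.08,.0525]),(m1,c(652,296),[-.058,-.08,.0525]),(m1,c(186,290),[-.060,.042,.072]),(m1,c(524,300),[-.060,-.042,.072])]
ob2=[(m,d(45,58),[-.088,.075,0]),(m,d(55,513),[-.088,-.075,0]),(m,d(140,52),[-.058,.08,.0525]),(m,d(138,573),[-.058,-.08,.0525]),(m,d(131,196),[-.060,.042,.072]),(m,d(131,496),[-.060,-.042,.072])]
for ob in (ob2,obs+ob2):
    p,r=fit(ob); print(p,r.tolist()); print('bar',R.from_euler('z',p[2]).apply([-.06,0,.072])+[p[0],p[1],0])
E
```

```text
[0.60713544 0.12209439 0.0710242 ] [0.68059803 0.07713697 0.07242548] 0.08613875883460546 [0.64386673 0.09961568 0.07172484] [array([ 0.1, -0.4]), array([-0.4, -0. ])]
[0.67603922 0.1510872  1.02304797] [[-0.4, 2.7], [-0.0, -6.6], [-0.3, -0.2], [0.0, 0.9], [0.3, 2.1], [0.4, -0.6]]
bar [0.64479324 0.09986524 0.072     ]
[0.6758757  0.15090654 1.02207653] [[4.3, 0.2], [-5.1, -0.4], [-0.3, 0.1], [0.6, -0.0], [1.5, -0.8], [-0.5, -0.9], [-0.6, 2.6], [-0.3, -6.7], [-0.5, -0.3], [-0.3, 0.8], [0.1, 2.0], [0.1, -0.7]]
bar [0.64457997 0.09971496 0.072     ]
```

```bash
python3 -m handwheel '[[[0,0,0,2.2,-0.6,-25,0.6],[0,0,0,2,-0.6,-35,0.6],[0,0,0,0,0,-35,0.6],[0,0,0,0,0,-20,0.6],[0,0,0,0,0,-13,0.6],[0,0,0,0,0,0,0.6],[0,0,0,0,0,0,0.6]]]'
python3 snap.py w23; python3 st.py
```

```text
t: 21.52
tool_pos: [0.6437, 0.0988, 0.0628]
tcp_rot: [0.873, 0.487, -0.0, -0.0]
wrist_force: [0.3, 0.2, 0.2]
gripper_width: 0.0513
21.5167 [0.6437 0.0988 0.0628] [[0.525, 0.851, -0.001], [0.851, -0.525, -0.0], [-0.001, -0.001, -1.0]] [0.3 0.2 0.2] 0.051255218192690716
t 21.5667 TCP_c [-60.1  -0.8  64.4] blade_c [-61.8  90.2  64.2]
```

View pics/w23.png

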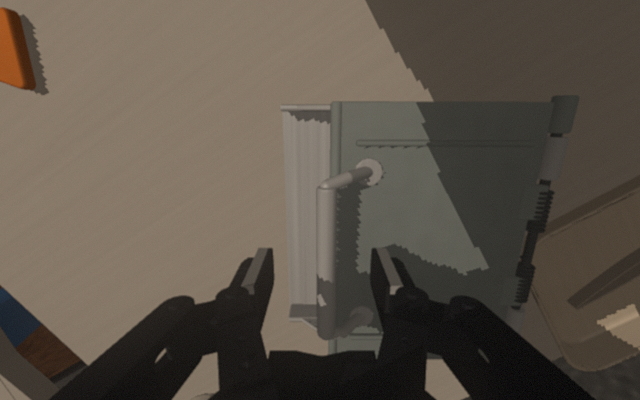

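Bar at column ~327 is centred between the pads. Lower 3 mm and close.

```bash
python3 -m handwheel '[[[0,0,0,0,0,-2,0.6],[0,0,0,0,0,0,0.3],[0,0,0,0,0,0,0.1],[0,0,0,0,0,0,0],[0,0,0,0,0,0,0],[0,0,0,0,0,0,0],[0,0,0,0,0,0,0],[0,0,0,0,0,0,0]]]'
python3 snap.py w24; python3 st.py
```

```text
t: 22.23
tool_pos: [0.6454, 0.1001, 0.0617]
tcp_rot: [0.873, 0.488, 0.001, 0.0]
wrist_force: [2.7, 3.5, 1.1]
gripper_width: 0.0079
22.2333 [0.6454 0.1001 0.0617] [[0.524, 0.852, 0.003], [0.852, -0.524, 0.001], [0.002, 0.002, -1.0]] [2.7 3.5 1.1] 0.0078683769550869
t 22.2833 TCP_c [-58.9  -0.5  61.7] blade_c [-60.7  90.5  61.5]
```

View pics/w24.png

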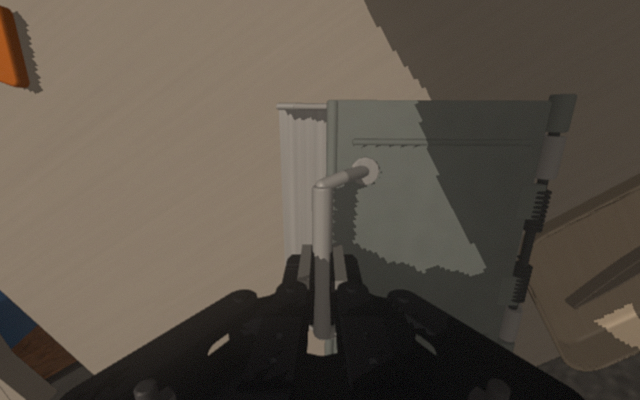

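```bash
python3 - <<'E'
import numpy as np
th=np.radians(np.arange(0,61,2.5)); ph=th/2
x=58-120*np.cos(th+np.radians(10.56))-10.3*np.sin(ph); z=50+120*np.sin(th+np.radians(10.56))-10.3*np.cos(ph)
for i in range(24):
    dx=x[i+1]-x[i]; print(i+1,np.round([dx*.5216,dx*.8532,z[i+1]-z[i]],1).tolist())
E
```

```text
1 [0.4, 0.7, 5.1]
2 [0.6, 0.9, 5.1]
3 [0.7, 1.1, 5.0]
4 [0.8, 1.3, 5.0]
5 [0.9, 1.5, 4.9]
6 [1.0, 1.6, 4.8]
7 [1.1, 1.8, 4.7]
8 [1.2, 2.0, 4.6]
9 [1.3, 2.2, 4.5]
10 [1.4, 2.3, 4.4]
11 [1.5, 2.5, 4.2]
12 [1.6, 2.6, 4.1]
13 [1.7, 2.8, 4.0]
14 [1.8, 2.9, 3.8]
15 [1.9, 3.1, 3.7]
16 [2.0, 3.2, 3.5]
17 [2.0, 3.3, 3.3]
18 [2.1, 3.5, 3.1]
19 [2.2, 3.6, 3.0]
20 [2.2, 3.7, 2.8]
21 [2.3, 3.8, 2.6]
22 [2.4, 3.9, 2.4]
23 [2.4, 3.9, 2.2]
24 [2.5, 4.0, 2.0]
```

```bash
python3 -m handwheel '[[[-0.0186,0.0114,0,0.4,0.7,5.1,0],[-0.0186,0.0114,0,0.6,0.9,5.1,0],[-0.0186,0.0114,0,0.7,1.1,5,0],[-0.0186,0.0114,0,0.8,1.3,5,0],[-0.0186,0.0114,0,0.9,1.5,4.9,0],[-0.0186,0.0114,0,1,1.6,4.8,0],[-0.0186,0.0114,0,1.1,1.8,4.7,0],[-0.0186,0.0114,0,1.2,2,4.6,0],[0,0,0,0,0,0,0]]]'
python3 snap.py w25; python3 st.py
```

```text
t: 23.03
tool_pos: [0.6517, 0.1105, 0.1003]
tcp_rot: [0.869, 0.486, -0.076, 0.043]
wrist_force: [2.4, -1.8, -3.1]
gripper_width: 0.0075
23.0333 [0.6517 0.1105 0.1003] [[0.516, 0.852, -0.09], [0.839, -0.523, -0.15], [-0.175, 0.002, -0.985]] [ 2.4 -1.8 -3.1] 0.007468865154360192
t 23.0833 TCP_c [-47.1  -0.4  99.7] blade_c [-48.9  90.7 100. ]
```

View pics/w25.png

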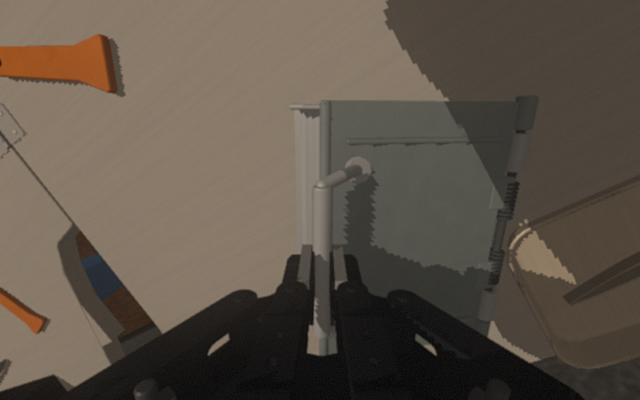

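```bash
python3 -m handwheel '[[[-0.0186,0.0114,0,1.3,2.2,4.5,0],[-0.0186,0.0114,0,1.4,2.3,4.4,0],[-0.0186,0.0114,0,1.5,2.5,4.2,0],[-0.0186,0.0114,0,1.6,2.6,4.1,0],[-0.0186,0.0114,0,1.7,2.8,4,0],[-0.0186,0.0114,0,1.8,2.9,3.8,0],[-0.0186,0.0114,0,1.9,3.1,3.7,0],[-0.0186,0.0114,0,2,3.2,3.5,0],[0,0,0,0,0,0,0]]]'
python3 st.py; python3 -m handwheel '[[[-0.0186,0.0114,0,2,3.3,3.3,0],[-0.0186,0.0114,0,2.1,3.5,3.1,0],[-0.0186,0.0114,0,2.2,3.6,3,0],[-0.0186,0.0114,0,2.2,3.7,2.8,0],[-0.0186,0.0114,0,2.3,3.8,2.6,0],[-0.0186,0.0114,0,2.4,3.9,2.4,0],[-0.0186,0.0114,0,2.4,3.9,2.2,0],[-0.0186,0.0114,0,2.5,4,2,0],[0,0,0,0,0,0,0],[0,0,0,0,0,0,0],[0,0,0,0,0,0,0]]]'
python3 snap.py w26; python3 st.py;python3 snap.py s26 scene
```

```text
t: 23.83
tool_pos: [0.6641, 0.1306, 0.1319]
tcp_rot: [0.86, 0.48, -0.153, 0.086]
wrist_force: [-0.7, -6.6, 0.3]
gripper_width: 0.0071
t 23.8333 TCP_c [-23.2  -0.6 131.9] blade_c [-24.8  90.4 132.5]
t: 24.75
tool_pos: [0.6822, 0.1595, 0.1548]
tcp_rot: [0.844, 0.47, -0.226, 0.127]
wrist_force: [-2.0, -6.6, 6.7]
gripper_width: 0.0076
24.75 [0.6822 0.1595 0.1548] [[0.456, 0.851, -0.262], [0.735, -0.526, -0.427], [-0.502, 0.002, -0.865]] [-2.  -6.6  6.7] 0.007586473566288964
t 24.8 TCP_c [ 10.9  -0.8 154.8] blade_c [  9.6  90.2 155.7]
24.8 [0.6821 0.1595 0.1548] [[0.456, 0.851, -0.263], [0.735, -0.526, -0.427], [-0.502, 0.002, -0.865]] [-2.5 -5.5  6.5] 0.007560034029575103
```

View pics/w26.png

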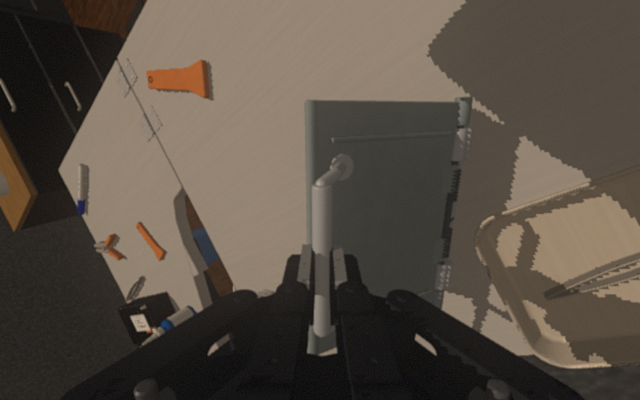

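View pics/s26.png

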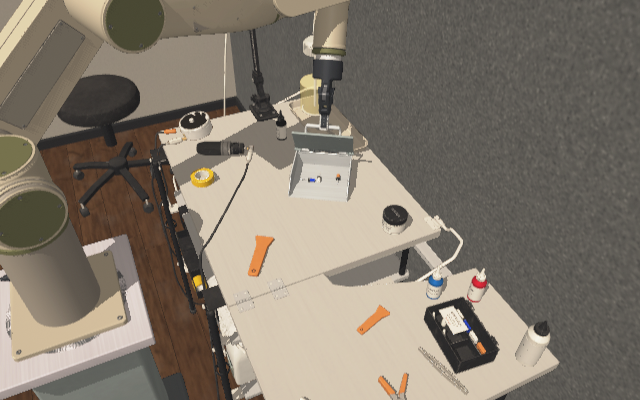

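```bash
python3 - <<'E'
from cat import *
p=[0.6758757,0.15090654,1.02207653]
m,o=pickle.load(open('pics/w26.pkl','rb')); s,_=pickle.load(open('pics/s26.pkl','rb'))
im=cv2.imread('pics/s26.png'); cv2.imwrite('pics/s26c.png',cv2.resize(im[110:210,270:380],(660,600),interpolation=2))
for th in (54,57,60,63):
    t=np.radians(th)
    def W(r,y,n): 
        x=58-r*np.cos(t)+n*np.sin(t); z=50+r*np.sin(t)+n*np.cos(t); return R.from_euler('z',p[2]).apply(np.array([x,y,z])/1e3)+[p[0],p[1],0]
    X=np.array([W(116,80,2.5),W(116,-80,2.5),W(118,42,22),W(118,-42,22),W(6,80,2.5)])
    print(th,P(m,X).round(1).tolist(),P(s,X).round(1).tolist())
E
```

```text
54 [[299.2, 99.8], [305.7, 351.1], [311.0, 181.1], [313.2, 323.6], [458.3, 101.1]] [[290.6, 133.8], [352.5, 138.5], [305.9, 127.5], [338.4, 129.9], [294.8, 146.7]]
57 [[304.0, 99.5], [309.4, 357.6], [318.4, 183.6], [319.6, 329.9], [458.9, 101.1]] [[290.8, 131.6], [352.7, 136.3], [306.2, 125.4], [338.6, 127.8], [294.8, 146.6]]
60 [[309.6, 99.2], [313.8, 364.2], [327.0, 186.1], [326.8, 336.3], [459.4, 101.0]] [[291.1, 129.5], [352.9, 134.1], [306.5, 123.4], [338.8, 125.8], [294.8, 146.5]]
63 [[316.4, 98.8], [318.8, 371.0], [336.7, 188.7], [334.9, 342.7], [460.0, 101.0]] [[291.4, 127.4], [353.1, 132.0], [306.8, 121.5], [339.0, 123.9], [294.9, 146.4]]
```

View pics/s26c.png

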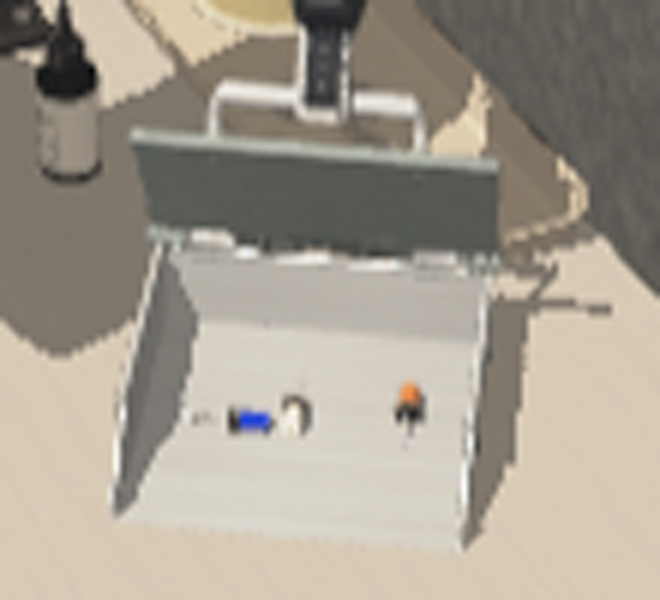

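```bash
python3 -m handwheel '[[[0,0,0,1.3,2.1,1,0],[0,0,0,0,0,0,0],[0,0,0,0,0,0,0],[0,0,0,0,0,0,0],[0,0,0,0,0,0,0],[0,0,0,0,0,0,0]]]'
python3 snap.py s27 scene; python3 st.py s27 "(311.7,180)" "(319.2,179)" "(338,177)"; python3 snap.py t27 top
python3 -c "
import cv2; im=cv2.imread('pics/s27.png'); cv2.imwrite('pics/s27c.png',cv2.resize(im[110:310,220:420],(600,600),interpolation=2))"
```

```text
t: 25.35
tool_pos: [0.6833, 0.1614, 0.1557]
tcp_rot: [0.844, 0.47, -0.227, 0.127]
wrist_force: [-2.9, -5.8, 5.5]
gripper_width: 0.0069
25.35 [0.6833 0.1614 0.1557] [[0.456, 0.85, -0.263], [0.735, -0.526, -0.427], [-0.502, 0.001, -0.865]] [-2.9 -5.8  5.5] 0.006946374476967854
t 25.4 TCP_c [ 13.1  -0.8 155.7] blade_c [ 11.8  90.2 156.6]
(311.7, 180) [-20.7  22.9   6. ]
(319.2, 179) [-13.9   3.    6. ]
(338, 177) [  1.2 -47.4   6. ]
25.4 [0.6833 0.1614 0.1557] [[0.456, 0.851, -0.263], [0.735, -0.526, -0.427], [-0.502, 0.001, -0.865]] [-2.6 -6.4  6.3] 0.00763213332527569
```

View pics/s27c.png

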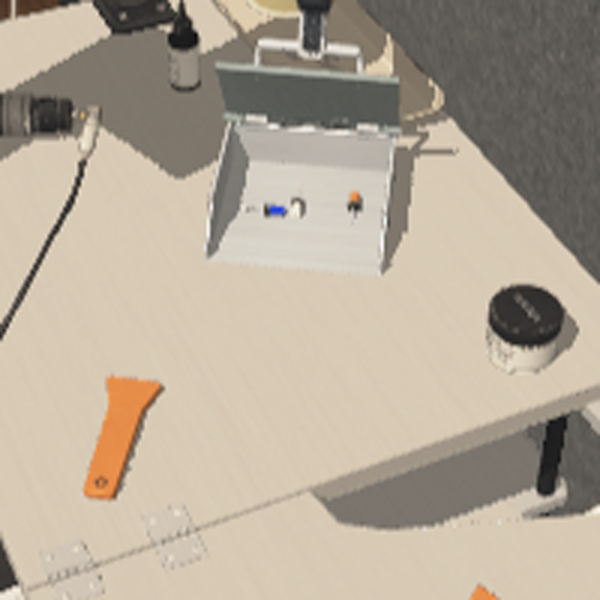

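```bash
python3 -c "
from workcell import job; print(job.job_done())"
```

```text
the job is handed in; nothing more can be done
None
```

I finished the task and handed it in at about 25 s of the 64 s allowed; the interface reports no verdict.

**What I did:** I took the 120 mm scraper by its handle and swept the blue, white and orange cartridges into the catcher one at a time. I then laid the scraper on the table and pinched the pull bar from above. I raised the hood along its arc with the tool tilting with it, and I am still holding it.

**What the last checks showed:**
- **Cartridges:** all three lie inside the catcher, at x of about -21, -14 and +1 mm. The limit is -45 mm.
- **Scraper:** it lies flat on the table, well clear of the catcher.
- **Bystanders:** the jar and ink bottle look unmoved in the final picture, and the tape roll in the one taken just before it. I judged this by eye and did not measure it.
- **Hood angle:** my estimates disagreed a little. Just before a final nudge of about 1 degree, the tool position gave 59 degrees, the wrist camera 58 to 59, and the scene camera about 57. It should now be close to 60 and within the 5.7 degree tolerance; I did not measure it again after the nudge.

**Two things differed from expectation:**
- **Gripper width:** it read 24 mm on the scraper handle where the text gives 29 mm, and 7 to 8 mm on the 10 mm bar.
- **Scraper pitch:** the scraper tipped up about 2 degrees in the grip during the second sweep. It lay flat once released.

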